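# Strip down a drained extraction set

### The job

The extraction beaker still has its steel thimble holder hanging in its mouth, with the paper thimble standing in the holder. Now that it has drained, take the set apart from the top without tipping the thimble or the beaker: stand the thimble upright in the drip dish, set the holder down over the drying peg, then stand the beaker on the cork mat, and last cover the beaker with its lid. Let go of everything and leave the dropper bottle, the measuring cylinder and the timer where they are.

Things in the scene. Friction and masses are not known exactly. Their poses are not given: they have to be found in the camera images.
- thimble: white paper extraction thimble, a straight round cup 33 mm in diameter and 88 mm high, open at the top, rounded edge below. Origin: centre of its underside, z up along its axis. It stands loosely (about 2 mm of play all round) in the thimble holder, and its top 29 mm stick out above the holder's collar. Grip it across its top 20 mm. (Another thimble far at the left back is no part of this.)
- thimble_holder: steel wire basket, 62 mm high. Origin: centre of its underside, z up its axis. Wire cage 41 mm in diameter, bottom opening 24 mm; from z = 34 to 62 mm a plain round collar, 41 mm, grip it there above the three lugs (top at z = 42, reach 32 mm), which rest on the beaker rim: its underside is then 65 mm above the beaker's. Its floor, where the thimble stands, is 2.5 mm above its underside.
- beaker: clear glass beaker, 55 mm outside diameter, 105 mm high, a little pale residue in the bottom; it stands on the worktop (others stand up in the apparatus). Origin: centre of its underside, z up along its axis. Grip it round the outside of its upper part.
- beaker_lid: flat round steel lid, 72 mm in diameter, 3 mm thick, with a black knob in the middle, 16 mm in diameter, whose top is 27 mm above the lid's underside (widest from 16 to 25 mm). Origin: centre of its flat underside, z up. It lies on the worktop by itself; it goes flat on the beaker's rim.
- drip_dish: shallow round steel dish, fixed, 66 mm across the rim and 14 mm high; its flat inner floor is 3 mm above the worktop and 54 mm across. Origin: centre of its underside.
- drying_peg: fixed stand: grey round base 84 mm in diameter, 8 mm thick, with an upright round-tipped steel pin 9 mm in diameter in its centre, top 60 mm above the worktop. Origin: centre of the base's underside. The holder stands on the base with the pin up through its bottom opening.
- cork_mat: round cork mat, fixed, 90 mm in diameter, 8 mm thick. Origin: centre of its underside.
- dropper_bottle: small brown dropper bottle, 38 mm in diameter, 118 mm high, a bystander. Origin: centre of its underside.
- measuring_cylinder: clear measuring cylinder on a blue six-sided foot, 55 mm wide and 190 mm high, a bystander. Origin: centre of its underside.
- timer: small white kitchen-type timer, 62 x 62 x 18 mm, lying flat, a bystander. Origin: centre of its underside.
Things that resemble listed ones, but are neither listed nor needed, are in the scene too. There is more than one size of the thimble; the job needs the smaller.

How it is judged:
On the way, in this order (a step that is already met when the one before it is completed fails the run):
1. the thimble stands upright in the drip dish, let go (horizontal distance between thimble and drip_dish below 0.015 m and z of thimble in the frame of drip_dish below 0.008 m and angle between thimble's own z axis and vertical below 0.1 rad and contact force between the fingers and thimble below 0.2 N), for 0.2 s.
2. the holder stands on the base of the drying peg with the pin up through it, let go (horizontal distance between thimble_holder and drying_peg below 0.011 m and z of thimble_holder in the frame of drying_peg below 0.016 m and angle between thimble_holder's own z axis and vertical below 0.15 rad and contact force between the fingers and thimble_holder below 0.2 N), for 0.2 s.
3. the beaker stands upright on the cork mat, let go (horizontal distance between beaker and cork_mat below 0.02 m and z of beaker in the frame of cork_mat below 0.012 m and angle between beaker's own z axis and vertical below 0.08 rad and contact force between the fingers and beaker below 0.2 N), for 0.2 s.
At the end, for the whole second after the job is handed in: thimble upright on the floor of the drip dish (within 15 mm of its centre), holder on the base of the drying peg with the pin up through it, beaker upright on the cork mat (within 20 mm of centre), lid flat on the beaker's rim (within 11 mm of centre); all let go and at rest (horizontal distance between thimble and drip_dish below 0.015 m and z of thimble in the frame of drip_dish below 0.008 m and angle between thimble's own z axis and vertical below 0.1 rad and horizontal distance between thimble_holder and drying_peg below 0.011 m and z of thimble_holder in the frame of drying_peg below 0.016 m and angle between thimble_holder's own z axis and vertical below 0.15 rad and horizontal distance between beaker and cork_mat below 0.02 m and z of beaker in the frame of cork_mat below 0.012 m and angle between each of beaker, beaker_lid's own z axis and vertical below 0.08 rad and horizontal distance between beaker_lid and beaker below 0.011 m and z of beaker_lid in the frame of beaker between 0.1 and 0.11 m and linear speed of each of thimble, thimble_holder, beaker, beaker_lid below 0.02 m/s); the robot touches nothing.
It fails at once if the beaker is tipped by more than 30 degrees (angle between beaker's own z axis and vertical above 0.52 rad).
It fails at once if the thimble is tipped by more than 40 degrees (angle between thimble's own z axis and vertical above 0.7 rad).
It fails at once if the dropper bottle, the measuring cylinder or the timer is shifted by more than 30 mm or knocked over (distance of any of dropper_bottle, measuring_cylinder, timer from where it was at the start of the episode above 0.03 m or angle between any of dropper_bottle, measuring_cylinder's own z axis and vertical above 0.8 rad).
It also fails if it takes over 125 s, if anything falls off the work surface, if the arm or the gripper's body presses on something with over 40 N, if the wrist force passes 120 N, or if a joint passes its speed limit or range.

### The arm

A 6-joint arm with a two-finger parallel gripper is mounted at the origin on a cart in front of the work surface, level with it; the furniture and walls round the work are solid. World frame = base frame: x ahead of the robot, y to its left, z up, the work surface at z = 0. Lengths are in m, angles in rad, forces in N, time in s.
With the tool pointing down it reaches from about 0.35 to 0.775 m from the base axis. Payload 5.5 kg.
Tool frame: the origin (TCP) lies at the very end of the fingers, on their centre line; the grasp point (between the pads) lies 19 mm behind it; z points along the fingers, y is the line along which they close (so a half turn about z gives the same grasp; the last joint's range is limited). The gripper opens to 85 mm and grips with 20 to 120 N. Pads are 22 mm wide; open, the fingers measure 114 mm over their backs; the gripper's body (76 mm by 85 mm) begins 54 mm behind the grasp point. The pads swing forward as they close: fully open they stand 13 mm farther back than shut.
Start: joints at [-1.446, 0.313, 0.046, 1.304, 0, 1.431], TCP at [0.15, -0.555, 0.231] pointing down, gripper open.
Joint ranges: [-2.76, 2.76], [-0.86, 1.69], [-1.03, 1.26], [-2.2, 2.34], [-1.47, 1.5], [-3.14, 3.14]. Speed limits (rad/s): [2.57, 2.57, 3.14, 3.14, 3.14, 3.14].

### API

Orientations are given as a unit quaternion [w, x, y, z].
In Python, from workcell import get_state, read_camera, hand_in gives the robot as it stands.
- The arm moves only by the tool send_rows, never from a script. Its argument "increments" is a list of rows, each an object of numbers: "dx", "dy", "dz": the shift along the world's x, y, z in units of 25 mm (1.0 is 25 mm); "roll": the turn about the world's z in units of 8 degrees (1.0 is 8 degrees); "claw": the opening, from -1 (shut) to 1 (fully open). In form: [{"dx": .., "dy": .., "dz": .., "roll": .., "claw": ..}, ...]. A call has exactly 5 rows; each row is the pose to reach, as a shift and turn from the pose commanded when the call began; what a row does not reach only later rows make up. A row lasts 1/8 s, in which the tool goes at most 62.5 mm and 10.7 degrees, less where a joint would pass 70% of its speed; a pose out of reach is approached as far as the arm can. A call with a gripper value outside its range is refused whole. The fingers move at their own pace and stop on an object; "grip_force" is the grip in N (left out, the last holds). Time passes only in rows, so rows that repeat a pose let the fingers close, or fill a call up. It gives the time, the measured TCP pose, the force, the opening and the grip force at its end, in the units of the state.
- get_state(): the state, without advancing time (a new reading comes with each control period).
- read_camera(name): name is "side" or "top"; returns a dict with "image" (384x512x3 uint8, blue, green, red), "fx", "fy", "cx", "cy" (pixels), "world_to_cam" (4x4, takes a point from world to camera coordinates). Camera axes: x right, y up, looking along -z (the intrinsics and any distortion apply to the point x, -y, -z); pixel columns grow to the right and rows downward; lengths in m; the calibration is good to about 2 mm. A picture is of the moment at which its call begins. There is no depth.
- hand_in(): hands the job in; it is judged then, once.
The state is a dict: "clock": time; "joint_pos": joint angles; "qvel": joint speeds; "tau": joint torques, N m; "tcp_pos": TCP position; "orientation": TCP orientation; "wrist_force": force on the tool from outside, world axes, zero at the start; "ft_torque": the same for the moment, N m; "finger_gap": finger opening in m; "grip_force": force on a finger pad.
Only numpy, scipy, OpenCV 4.12 (cv2) and the standard library are available. Lean on these libraries where they do the work, as an engineer would, in place of code of your own. Each camera call takes 0.05 s, during which the arm holds its last target. There are 200 camera calls.

## Working session

There is one attempt and no reset: what is moved stays moved. The work goes in short steps, Python scripts to look and compute and a tool call to move; the robot and the scene stay as the last step left them, time stands still between calls to the robot, and variables do not carry over. Pictures are saved under pics/ and viewed, at most 14 in all, crops included, and the job is handed in when it is done.

Besides the shell and the picture viewer there is one more tool, called after ">>>" in YAML: its name, and indented under it one key for each argument. send_rows: Moves the arm, as the interface text tells. Its arguments: {"type":"object","properties":{"increments":{"type":"array","items":{"type":"object","properties":{"dx":{"type":"number"},"dy":{"type":"number"},"dz":{"type":"number"},"roll":{"type":"number"},"claw":{"type":"number"}}}},"grip_force":{"type":"number"}},"required":["increments"]}

```bash
mkdir -p pics; ls; python3 - <<'E'
from workcell import *
import cv2
print(get_state())
for n in("side","top"):
    c=read_camera(n); cv2.imwrite(f"pics/{n}0.png",c["image"]); print(n,{k:v for k,v in c.items() if k!="image"})
E
```

```text
pics
{'clock': 0.0, 'joint_pos': array([-1.44558159e+00,  3.14002810e-01,  4.49686128e-02,  1.30357939e+00,
        1.09305371e-05,  1.43121274e+00]), 'qvel': array([-0.00023736, -0.00056795,  0.00023277, -0.00056028, -0.00123918,
       -0.00088682]), 'tau': array([-1.84236796e-04, -4.80626678e+01,  2.98533297e+01,  1.93280890e-02,
       -1.99871665e-04,  1.03409889e-06]), 'tcp_pos': array([ 0.15042502, -0.55445008,  0.23040325]), 'orientation': array([-9.08569639e-04,  9.91247618e-01,  1.32012626e-01,  1.19930705e-05]), 'wrist_force': array([-0.73657588, -0.46124069,  0.37617238]), 'ft_torque': array([-0.0244841 ,  0.00852901,  0.03225954]), 'grip_force': 0.0, 'finger_gap': 0.08547683845919583}
side {'fx': 422.25391101303757, 'fy': 422.25391101303757, 'cx': 258.4814162453491, 'cy': 195.48604413833448, 'world_to_cam': array([[-0.94630634, -0.32310563,  0.01034678,  0.5604227 ],
       [ 0.15684881, -0.43091884,  0.88865483, -0.17646484],
       [-0.28267076,  0.84256258,  0.45845996, -1.0235597 ],
       [ 0.        ,  0.        ,  0.        ,  1.        ]])}
top {'fx': 439.44980506236743, 'fy': 439.44980506236743, 'cx': 257.5121585954846, 'cy': 190.97033105628222, 'world_to_cam': array([[-0.01736878, -0.99983538, -0.00524725, -0.03916224],
       [ 0.978014  , -0.01808003,  0.207754  , -0.60186109],
       [-0.20781467, -0.00152345,  0.97816703, -1.41738163],
       [ 0.        ,  0.        ,  0.        ,  1.        ]])}
```

View pics/side0.png

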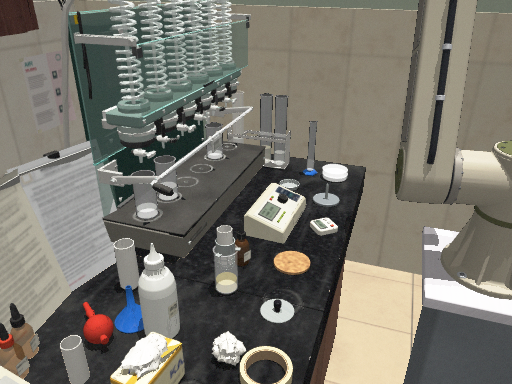

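View pics/top0.png

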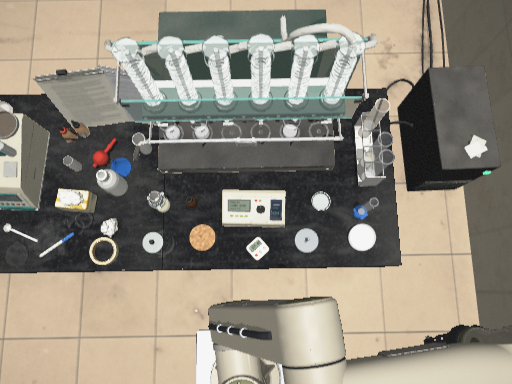

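```bash
python3 - <<'E'
import cv2
a=cv2.imread("pics/top0.png")[180:265,135:385]; b=cv2.imread("pics/side0.png")[150:330,190:360]
cv2.imwrite("pics/t1.png",cv2.resize(a,None,fx=3.2,fy=3.2,interpolation=cv2.INTER_CUBIC)); cv2.imwrite("pics/s1.png",cv2.resize(b,None,fx=3.3,fy=3.3,interpolation=cv2.INTER_CUBIC))
E
```

```text
(no output)
```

View pics/t1.png

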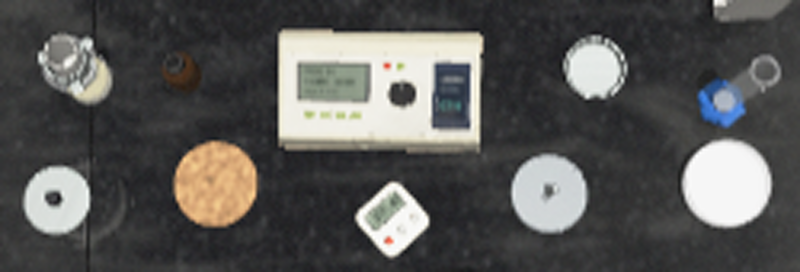

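View pics/s1.png

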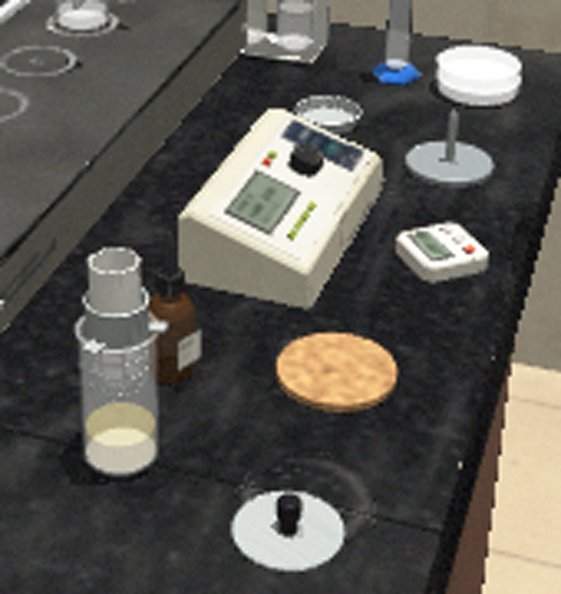

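```bash
cat > h.py <<'E'
import numpy as np, cv2
from workcell import get_state, read_camera
def ray(c,u,v):
    M=c["world_to_cam"];R=M[:3,:3];o=-R.T@M[:3,3]
    d=R.T@np.array([(u-c["cx"])/c["fx"],-(v-c["cy"])/c["fy"],-1]);return o,d/np.linalg.norm(d)
def plane(c,p,z):
    o,d=ray(c,*p);return o+d*(z-o[2])/d[2]
def tri(c1,p1,c2,p2):
    o,d=ray(c1,*p1);q,e=ray(c2,*p2)
    s,t=np.linalg.lstsq(np.c_[d,-e],q-o,rcond=None)[0];a,b=o+s*d,q+t*e
    return (a+b)/2,np.linalg.norm(a-b)
def proj(c,P):
    X=c["world_to_cam"]@np.append(P,1);return np.array([c["cx"]-c["fx"]*X[0]/X[2],c["cy"]+c["fy"]*X[1]/X[2]])
def blob(img,roi,f):
    x0,y0,x1,y1=roi;m=f(img[y0:y1,x0:x1].astype(int)).astype(np.uint8)
    cs,_=cv2.findContours(m,cv2.RETR_EXTERNAL,cv2.CHAIN_APPROX_NONE);k=max(cs,key=cv2.contourArea)
    h=cv2.convexHull(k);(u,v),ax,an=cv2.fitEllipse(h);return np.array([u+x0,v+y0]),np.round(ax,1)
E
python3 - <<'E'
from h import *
S,T=read_camera("side"),read_camera("top")
br=lambda t:(lambda i:i.min(2)>t)
ck=lambda i:(i[:,:,2]-i[:,:,0]>45)
dk=lambda i:i.max(2)<60
rois={"cork":((270,245,315,280),(185,220,222,255),ck),
"lid":((255,295,300,325),(140,228,166,256),br(110)),
"peg":((310,190,343,208),(292,225,322,255),br(110)),
"dish":((276,177,301,191),(309,188,333,213),br(100)),
"knob":((270,297,284,315),(146,236,158,247),dk)}
for n,(a,b,f) in rois.items():
    p,e=blob(S["image"],a,f);q,g=blob(T["image"],b,f)
    P,r=tri(S,p,T,q);z={"cork":.008,"lid":.003,"peg":.008,"dish":.014,"knob":.02}[n]
    print(n,p.round(1),e,q.round(1),g,"tri",P.round(4),"res",r.round(4),"planes",plane(S,p,z)[:2].round(4),plane(T,q,z)[:2].round(4))
sc=lambda u,v:(u/3.3+190-.35,v/3.3+150-.35); tc=lambda u,v:(u/3.2+135-.35,v/3.2+180-.35)
for n,a,b in [("thimtop",sc(115,260),tc(68,50)),("pegtip",sc(454,112),tc(549,188)),("bottle",sc(170,277),tc(179,65))]:
    P,r=tri(S,a,T,b);print(n,np.round(a,1),np.round(b,1),P.round(4),r.round(4))
print("beaker base side",plane(S,sc(121,455),0), "rim", plane(S,sc(117,330),.105))
for n,f in (("timer",(442,250)),("cylfoot",(398,74))): print(n,plane(S,sc(*f),.018))
i=cv2.resize(T["image"][180:225,140:205],None,fx=8,fy=8,interpolation=cv2.INTER_CUBIC)
j=cv2.resize(S["image"][218:300,205:255],None,fx=6,fy=6,interpolation=cv2.INTER_CUBIC)
w=np.zeros((500,820,3),np.uint8);w[:360,:520]=i;w[:492,520:820]=j;cv2.imwrite("pics/b.png",w[:,:800])
E
```

```text
cork [291.5 262.1] [23.8 37.2] [202.  237.1] [25.8 26.8] tri [0.4566 0.1438 0.0045] res 0.0029 planes [0.457  0.1484] [0.4548 0.1431]
lid [276.8 310.3] [24.1 34.3] [152.3 242.2] [20.5 21.6] tri [0.4427 0.3144 0.0025] res 0.0031 planes [0.4442 0.3149] [0.4411 0.314 ]
peg [325.9 198.5] [12.  26.5] [306.2 240.1] [23.6 24.6] tri [ 0.4399 -0.213   0.0065] res 0.0029 planes [ 0.441  -0.2103] [ 0.4384 -0.213 ]
dish [286.5 184.6] [11.5 24.6] [320.6 200.8] [19.3 19.8] tri [ 0.5796 -0.2681  0.0058] res 0.0105 planes [ 0.5809 -0.2524] [ 0.5728 -0.2677]Traceback (most recent call last):
  File "<stdin>", line 12, in <module>
  File "h.py", line 17, in blob
    h=cv2.convexHull(k);(u,v),ax,an=cv2.fitEllipse(h);return np.array([u+x0,v+y0]),np.round(ax,1)
                                    ~~~~~~~~~~~~~~^^^
cv2.error: OpenCV(4.12.0) /io/opencv/modules/imgproc/src/shapedescr.cpp:361: error: (-201:Incorrect size of input array) There should be at least 5 points to fit the ellipse in function 'fitEllipseNoDirect'
```

```bash
python3 - <<'E'
from h import *
S,T=read_camera("side"),read_camera("top")
sc=lambda u,v:(u/3.3+190-.35,v/3.3+150-.35); tc=lambda u,v:(u/3.2+135-.35,v/3.2+180-.35)
for n,a,b in [("thimtop",sc(115,260),tc(68,50)),("pegtip",sc(454,112),tc(549,188)),("bottle",sc(170,277),tc(179,65)),("dish",sc(328,112),tc(595,67)),("knob",sc(289,500),tc(54,197))]:
    P,r=tri(S,a,T,b);print(n,np.round(a,1),np.round(b,1),P.round(4),r.round(4))
print("beaker base side",plane(S,sc(121,455),0), "rim", plane(S,sc(117,330),.105))
for n,f in (("timer",(442,250)),("cylfoot",(398,74))): print(n,plane(S,sc(*f),.018))
w=np.zeros((500,800,3),np.uint8)
w[:360,:480]=cv2.resize(T["image"][180:225,140:200],None,fx=8,fy=8,interpolation=cv2.INTER_CUBIC)
w[:492,490:790]=cv2.resize(S["image"][218:300,205:255],None,fx=6,fy=6,interpolation=cv2.INTER_CUBIC)
cv2.imwrite("pics/b.png",w)
E
```

```text
thimtop [224.5 228.4] [155.9 195.3] [0.5755 0.2718 0.1505] 0.0021
pegtip [327.2 183.6] [306.2 238.4] [ 0.4398 -0.2076  0.0611] 0.0022
bottle [241.2 233.6] [190.6 200. ] [0.5743 0.1735 0.0786] 0.0059
dish [289.  183.6] [320.6 200.6] [ 0.575  -0.268   0.0114] 0.0023
knob [277.2 301.2] [151.5 241.2] [0.4436 0.3116 0.0246] 0.0027
beaker base side [0.57320129 0.2796622  0.        ] rim [0.57190581 0.28275493 0.105     ]
timer [ 0.41424962 -0.03108431  0.018     ]
cylfoot [ 0.52755651 -0.37033593  0.018     ]
```

View pics/b.png

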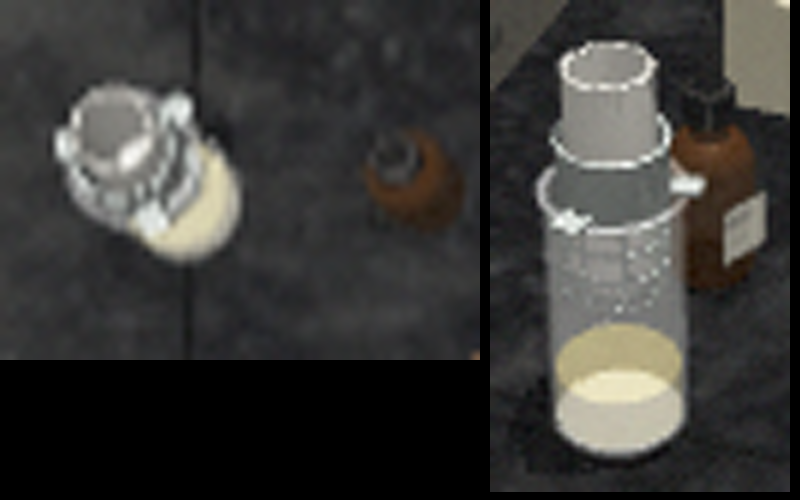

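```bash
cat > k.py <<'E'
from h import *
S,T=read_camera("side"),read_camera("top")
for n,a,b,z in [("thimtop",(224.25,228.6),(153.7,195.1),.1555),("rim",(225.4,249.3),(156.2,199.6),.105),("collar",(611/6-490/6+205-.42,140/6+218-.42),(154.9,196.5),.127),("base",(226.25,286.4),(161.3,203.6),0)]:
    P,r=tri(S,a,T,b);print(n,P.round(4),r.round(4),plane(S,a,z)[:2].round(4),plane(T,b,z)[:2].round(4))
for xy in [(.575,.28)]:
    print([ (proj(S,(*xy,z)).round(1),proj(T,(*xy,z)).round(1)) for z in (0,.105,.127,.1555)])
E
python3 k.py
```

```text
thimtop [0.5745 0.2777 0.154 ] 0.0001 [0.5736 0.2799] [0.5742 0.2773]
rim [0.5707 0.2813 0.1049] 0.0023 [0.5718 0.2813] [0.5695 0.2809]
collar [0.5745 0.2802 0.1254] 0.0025 [0.5722 0.2826] [0.5754 0.2802]
base [0.5724 0.2852 0.0082] 0.0031 [0.5749 0.2761] [0.5755 0.2875]
[(array([225.5, 287.4]), array([163.4, 203.7])), (array([224.3, 248.7]), array([156.5, 197.9])), (array([224., 240.]), array([155. , 196.6])), (array([223.6, 228.5]), array([152.8, 194.9]))]
```

>>> send_rows:
  increments:
    - {"dx": 1.6,"dy": 1.6,"dz": 0.6,"roll": 1,"claw": 1}
    - {"dx": 3.2,"dy": 3.2,"dz": 1.2,"roll": 2,"claw": 1}
    - {"dx": 4.8,"dy": 4.8,"dz": 1.8,"roll": 3,"claw": 1}
    - {"dx": 6.4,"dy": 6.4,"dz": 2.4,"roll": 4,"claw": 1}
    - {"dx": 8,"dy": 8,"dz": 2.8,"roll": 5,"claw": 1}
  grip_force: 20

```text
clock: 1.02
tcp_pos: [0.3517, -0.3539, 0.3023]
orientation: [0.001, 0.885, 0.465, 0.0]
wrist_force: [1.6, -1.1, 0.6]
finger_gap: 0.0853
grip_force: 0.0
```

>>> send_rows:
  increments:
    - {"dx": 1,"dy": 2.2,"roll": 1,"claw": 1}
    - {"dx": 2,"dy": 4.4,"roll": 2,"claw": 1}
    - {"dx": 3,"dy": 6.6,"roll": 3,"claw": 1}
    - {"dx": 4,"dy": 8.8,"roll": 3,"claw": 1}
    - {"dx": 5,"dy": 11,"roll": 3,"claw": 1}

```text
schema error: expected keys dx, dy, dz, roll, claw
```

>>> send_rows:
  increments:
    - {"dx": 0.8,"dy": 2.4,"claw": 1}
    - {"dx": 1.6,"dy": 4.8,"claw": 1}
    - {"dx": 2.4,"dy": 7.2,"claw": 1}
    - {"dx": 3.2,"dy": 9.6,"claw": 1}
    - {"dx": 3.9,"dy": 12,"claw": 1}

```text
schema error: expected keys dx, dy, dz, roll, claw
```

```bash
python3 - <<'E'
from h import *
s=get_state();print({k:np.round(s[k],4) for k in("clock","joint_pos","tcp_pos","orientation")})
E
```

```text
{'clock': np.float64(1.025), 'joint_pos': array([-9.4960e-01,  1.5180e-01,  1.0300e-02,  1.4276e+00,  1.0000e-04,
        1.2248e+00]), 'tcp_pos': array([ 0.3517, -0.3539,  0.3023]), 'orientation': array([8.000e-04, 8.853e-01, 4.650e-01, 1.000e-04])}
```

>>> send_rows:
  increments:
    - {"dx": 1,"dy": 2.2,"dz": 0,"roll": 1,"claw": 1}
    - {"dx": 2,"dy": 4.4,"dz": 0,"roll": 2,"claw": 1}
    - {"dx": 3,"dy": 6.6,"dz": 0,"roll": 3,"claw": 1}
    - {"dx": 4,"dy": 8.8,"dz": 0,"roll": 3,"claw": 1}
    - {"dx": 5,"dy": 11,"dz": 0,"roll": 3,"claw": 1}

```text
clock: 1.65
tcp_pos: [0.4761, -0.0782, 0.3016]
orientation: [0.001, 0.771, 0.637, 0.0]
wrist_force: [1.2, -0.6, -0.2]
finger_gap: 0.0853
grip_force: 0.0
```

>>> send_rows:
  increments:
    - {"dx": 0.8,"dy": 2.4,"dz": 0,"roll": 0,"claw": 1}
    - {"dx": 1.6,"dy": 4.8,"dz": 0,"roll": 0,"claw": 1}
    - {"dx": 2.4,"dy": 7.2,"dz": 0,"roll": 0,"claw": 1}
    - {"dx": 3.2,"dy": 9.6,"dz": 0,"roll": 0,"claw": 1}
    - {"dx": 3.9,"dy": 12,"dz": 0,"roll": 0,"claw": 1}

```text
clock: 2.28
tcp_pos: [0.5726, 0.2192, 0.3014]
orientation: [0.0, 0.771, 0.637, 0.0]
wrist_force: [0.8, -1.1, 0.7]
finger_gap: 0.0854
grip_force: 0.0
```

```bash
cat > st.py <<'E'
from h import *
s=get_state();print({k:np.round(s[k],4) for k in("clock","joint_pos","tcp_pos","wrist_force","finger_gap")})
q=s["orientation"];print("line angle",np.degrees(2*np.arctan2(q[2],q[1]))+90)
E
python3 st.py
```

```text
{'clock': np.float64(2.275), 'joint_pos': array([ 2.3490e-01,  3.8620e-01,  3.2050e-01,  1.5044e+00, -3.0000e-04,
        1.9947e+00]), 'tcp_pos': array([0.5726, 0.2192, 0.3014]), 'wrist_force': array([ 0.7653, -1.1042,  0.6935]), 'finger_gap': np.float64(0.0854)}
line angle 169.17317765546238
```

>>> send_rows:
  increments:
    - {"dx": 0,"dy": 1.2,"dz": 0,"roll": 0,"claw": 0.4}
    - {"dx": 0,"dy": 2.4,"dz": -1,"roll": 0,"claw": 0.4}
    - {"dx": 0,"dy": 2.4,"dz": -2.5,"roll": 0,"claw": 0.4}
    - {"dx": 0,"dy": 2.4,"dz": -4,"roll": 0,"claw": 0.4}
    - {"dx": 0,"dy": 2.4,"dz": -4,"roll": 0,"claw": 0.4}

```text
clock: 2.9
tcp_pos: [0.5698, 0.2765, 0.1979]
orientation: [-0.001, 0.771, 0.637, -0.003]
wrist_force: [-0.2, 1.0, -0.4]
finger_gap: 0.06
grip_force: 0.0
```

```bash
python3 st.py; python3 - <<'E'
from h import *
S,T=read_camera("side"),read_camera("top")
p=get_state()["tcp_pos"]
for n,c in(("S",S),("T",T)): print(n,proj(c,p),proj(c,(.573,.28,.105)),proj(c,(.574,.279,.1555)))
w=np.zeros((600,800,3),np.uint8)
w[:480,:400]=cv2.resize(T["image"][170:230,130:180],None,fx=8,fy=8,interpolation=cv2.INTER_CUBIC)
w[:600,410:790]=cv2.resize(S["image"][180:300,185:261],None,fx=5,fy=5,interpolation=cv2.INTER_CUBIC)
cv2.imwrite("pics/c.png",w)
E
```

```text
{'clock': np.float64(2.9), 'joint_pos': array([ 3.2520e-01,  4.4450e-01,  1.5730e-01,  1.2906e+00, -1.0000e-04,
        2.0847e+00]), 'tcp_pos': array([0.5698, 0.2765, 0.1979]), 'wrist_force': array([-0.2398,  1.0162, -0.3537]), 'finger_gap': np.float64(0.06)}
line angle 169.18786856413908
S [224.74247984 208.46213693] [225.13387747 248.8554957 ] [224.25029735 228.36292287]
T [150.10571862 192.64125516] [156.51274051 198.54095057] [153.15315723 195.1648566 ]
```

View pics/c.png

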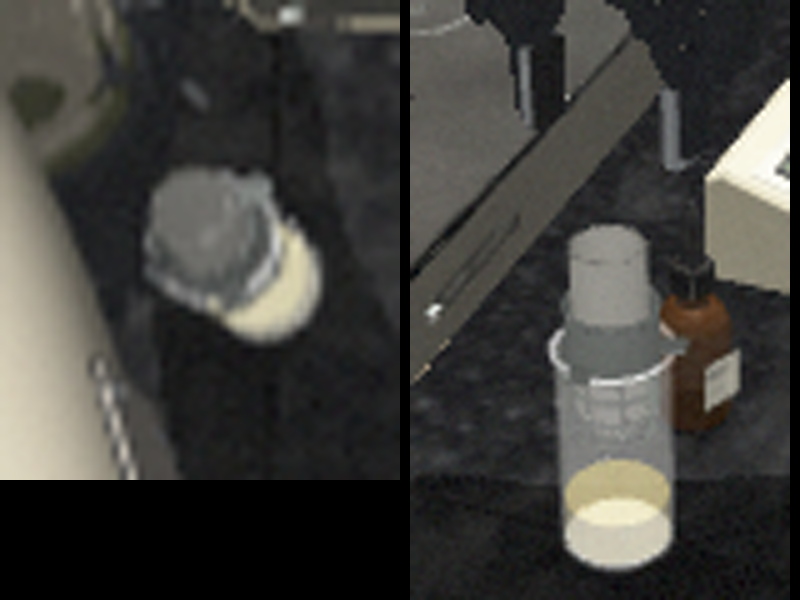

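>>> send_rows:
  increments:
    - {"dx": 0,"dy": 0,"dz": 0,"roll": 0,"claw": 0.4}
    - {"dx": 0,"dy": 0,"dz": -1,"roll": 0,"claw": 0.4}
    - {"dx": 0,"dy": 0,"dz": -2,"roll": 0,"claw": 0.4}
    - {"dx": 0,"dy": 0,"dz": -2.6,"roll": 0,"claw": 0.4}
    - {"dx": 0,"dy": 0,"dz": -2.6,"roll": 0,"claw": 0.4}

```text
clock: 3.62
tcp_pos: [0.572, 0.277, 0.1361]
orientation: [-0.0, 0.771, 0.637, -0.0]
wrist_force: [0.6, 0.5, -0.4]
finger_gap: 0.0598
grip_force: 0.0
```

```bash
python3 st.py
```

```text
{'clock': np.float64(3.625), 'joint_pos': array([0.3248, 0.4702, 0.0441, 1.1455, 0.    , 2.0847]), 'tcp_pos': array([0.572 , 0.277 , 0.1361]), 'wrist_force': array([ 0.6484,  0.5108, -0.3545]), 'finger_gap': np.float64(0.0598)}
line angle 169.163884168431
```

>>> send_rows:
  increments:
    - {"dx": 0.06,"dy": 0.08,"dz": 0,"roll": 0,"claw": 0.2}
    - {"dx": 0.06,"dy": 0.08,"dz": 0,"roll": 0,"claw": 0}
    - {"dx": 0.06,"dy": 0.08,"dz": 0,"roll": 0,"claw": -0.15}
    - {"dx": 0.06,"dy": 0.08,"dz": 0,"roll": 0,"claw": -0.3}
    - {"dx": 0.06,"dy": 0.08,"dz": 0,"roll": 0,"claw": -0.4}

```text
clock: 4.25
tcp_pos: [0.5737, 0.2792, 0.1368]
orientation: [0.0, 0.771, 0.637, 0.0]
wrist_force: [-0.4, -0.1, 2.6]
finger_gap: 0.0322
grip_force: 20.1
```

>>> send_rows:
  increments:
    - {"dx": 0,"dy": 0,"dz": 0,"roll": 0,"claw": -0.4}
    - {"dx": 0,"dy": 0,"dz": 0,"roll": 0,"claw": -0.4}
    - {"dx": 0,"dy": 0,"dz": 0,"roll": 0,"claw": -0.4}
    - {"dx": 0,"dy": 0,"dz": 0,"roll": 0,"claw": -0.4}
    - {"dx": 0,"dy": 0,"dz": 0.1,"roll": 0,"claw": -0.4}

```text
clock: 4.88
tcp_pos: [0.5734, 0.279, 0.1382]
orientation: [-0.0, 0.771, 0.637, -0.001]
wrist_force: [-0.3, 0.5, -0.7]
finger_gap: 0.0318
grip_force: 19.8
```

>>> send_rows:
  increments:
    - {"dx": 0,"dy": 0,"dz": 0.6,"roll": 0,"claw": -0.45}
    - {"dx": 0,"dy": 0,"dz": 1.4,"roll": 0,"claw": -0.45}
    - {"dx": 0,"dy": 0,"dz": 2.4,"roll": 0,"claw": -0.45}
    - {"dx": 0,"dy": 0,"dz": 3.6,"roll": 0,"claw": -0.45}
    - {"dx": 0,"dy": 0,"dz": 4.6,"roll": 0,"claw": -0.45}

```text
clock: 5.5
tcp_pos: [0.5739, 0.2791, 0.2559]
orientation: [0.0, 0.771, 0.637, 0.001]
wrist_force: [1.2, -0.3, -0.9]
finger_gap: 0.0322
grip_force: 19.9
```

```bash
python3 st.py; python3 - <<'E'
from h import *
S=read_camera("side")
cv2.imwrite("pics/d.png",cv2.resize(S["image"][150:300,180:300],None,fx=4,fy=4,interpolation=cv2.INTER_CUBIC))
E
```

```text
{'clock': np.float64(5.5), 'joint_pos': array([ 3.2710e-01,  4.3680e-01,  2.8620e-01,  1.4188e+00, -3.0000e-04,
        2.0870e+00]), 'tcp_pos': array([0.5739, 0.2791, 0.2559]), 'wrist_force': array([ 1.152 , -0.2716, -0.9301]), 'finger_gap': np.float64(0.0322)}
line angle 169.16373704023732
```

View pics/d.png

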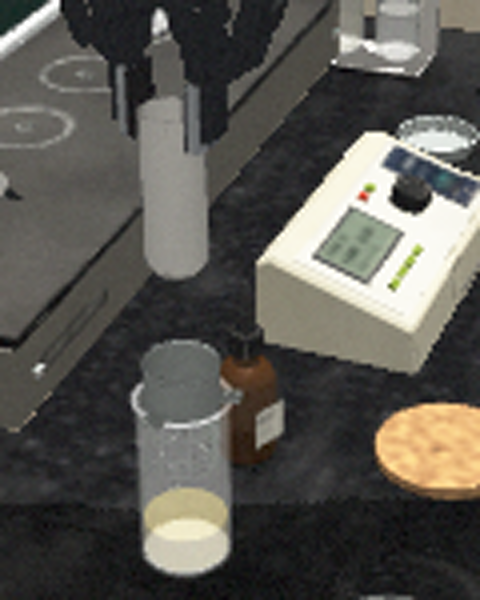

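>>> send_rows:
  increments:
    - {"dx": 0,"dy": -1.8,"dz": 0.6,"roll": 0,"claw": -0.45}
    - {"dx": 0,"dy": -4,"dz": 1,"roll": 0,"claw": -0.45}
    - {"dx": 0,"dy": -6.3,"dz": 1,"roll": 0,"claw": -0.45}
    - {"dx": 0,"dy": -8.6,"dz": 1,"roll": 0,"claw": -0.45}
    - {"dx": 0,"dy": -10.9,"dz": 1,"roll": 0,"claw": -0.45}

```text
clock: 6.18
tcp_pos: [0.5735, 0.0048, 0.2789]
orientation: [0.0, 0.771, 0.637, 0.0]
wrist_force: [-0.1, 0.3, 0.5]
finger_gap: 0.0323
grip_force: 19.9
```

>>> send_rows:
  increments:
    - {"dx": 0,"dy": -2.4,"dz": 0,"roll": 0,"claw": -0.45}
    - {"dx": 0,"dy": -4.8,"dz": 0,"roll": 0,"claw": -0.45}
    - {"dx": 0,"dy": -7.2,"dz": 0,"roll": 0,"claw": -0.45}
    - {"dx": 0,"dy": -9.4,"dz": 0,"roll": 0,"claw": -0.45}
    - {"dx": 0,"dy": -10.9,"dz": 0,"roll": 0,"claw": -0.45}

```text
clock: 6.8
tcp_pos: [0.5732, -0.2687, 0.2785]
orientation: [0.0, 0.771, 0.636, -0.0]
wrist_force: [0.5, 0.1, -0.7]
finger_gap: 0.0318
grip_force: 19.9
```

>>> send_rows:
  increments:
    - {"dx": 0,"dy": 0,"dz": 0,"roll": 0,"claw": -0.45}
    - {"dx": 0,"dy": 0,"dz": -1.2,"roll": 0,"claw": -0.45}
    - {"dx": 0,"dy": 0,"dz": -2.6,"roll": 0,"claw": -0.45}
    - {"dx": 0,"dy": 0,"dz": -4,"roll": 0,"claw": -0.45}
    - {"dx": 0,"dy": 0,"dz": -5,"roll": 0,"claw": -0.45}

```text
clock: 7.42
tcp_pos: [0.5731, -0.2642, 0.1522]
orientation: [-0.001, 0.77, 0.638, -0.0]
wrist_force: [-0.0, 0.0, 0.2]
finger_gap: 0.032
grip_force: 19.9
```

```bash
python3 st.py; python3 - <<'E'
from h import *
S,T=read_camera("side"),read_camera("top")
w=np.zeros((500,800,3),np.uint8)
w[:,:400]=cv2.resize(T["image"][170:220,300:340],None,fx=10,fy=10,interpolation=cv2.INTER_CUBIC)
w[:,410:790]=cv2.resize(S["image"][120:220,250:326],None,fx=5,fy=5,interpolation=cv2.INTER_CUBIC)
cv2.imwrite("pics/e.png",w)
E
```

```text
{'clock': np.float64(7.425), 'joint_pos': array([-5.5920e-01,  4.5400e-01,  5.8900e-02,  1.1775e+00,  2.0000e-04,
        1.1994e+00]), 'tcp_pos': array([ 0.5731, -0.2642,  0.1522]), 'wrist_force': array([-0.0427,  0.0495,  0.2493]), 'finger_gap': np.float64(0.032)}
line angle 169.2398674489578
```

View pics/e.png

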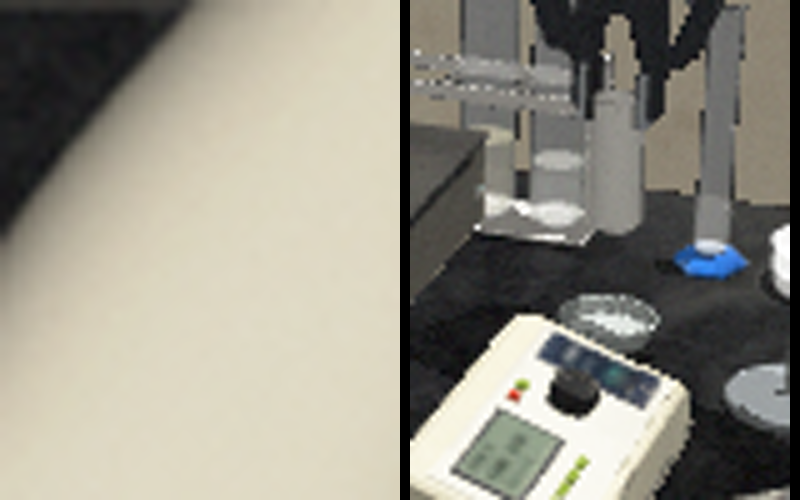

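```bash
python3 - <<'E'
from h import *
S=read_camera("side");p=get_state()["tcp_pos"];print(p)
for P in [(p[0],p[1],.0830),(p[0],p[1],.014),(.574,-.267,.014),(.572,-.268,.014),(.578,-.27,.014)]: print(P,proj(S,P))
E
```

```text
[ 0.5727245  -0.26426628  0.15266436]
(np.float64(0.5727244959974374), np.float64(-0.26426627997361946), 0.083) [290.74837367 164.3571485 ]
(np.float64(0.5727244959974374), np.float64(-0.26426627997361946), 0.014) [289.80509881 183.53118515]
(0.574, -0.267, 0.014) [289.64834271 183.13951142]
(0.572, -0.268, 0.014) [290.30826869 183.10670975]
(0.578, -0.27, 0.014) [288.72289318 182.59575132]
```

>>> send_rows:
  increments:
    - {"dx": 0.06,"dy": -0.1,"dz": -0.8,"roll": 0,"claw": -0.45}
    - {"dx": 0.06,"dy": -0.1,"dz": -1.6,"roll": 0,"claw": -0.45}
    - {"dx": 0.06,"dy": -0.1,"dz": -2.3,"roll": 0,"claw": -0.45}
    - {"dx": 0.06,"dy": -0.1,"dz": -2.8,"roll": 0,"claw": -0.45}
    - {"dx": 0.06,"dy": -0.1,"dz": -3.0,"roll": 0,"claw": -0.45}

```text
clock: 8.2
tcp_pos: [0.5754, -0.2682, 0.0791]
orientation: [0.0, 0.771, 0.637, 0.0]
wrist_force: [-0.4, 0.6, -0.7]
finger_gap: 0.0323
grip_force: 19.9
```

>>> send_rows:
  increments:
    - {"dx": 0,"dy": 0,"dz": -0.05,"roll": 0,"claw": -0.45}
    - {"dx": 0,"dy": 0,"dz": -0.1,"roll": 0,"claw": -0.45}
    - {"dx": 0,"dy": 0,"dz": -0.15,"roll": 0,"claw": -0.45}
    - {"dx": 0,"dy": 0,"dz": -0.15,"roll": 0,"claw": -0.45}
    - {"dx": 0,"dy": 0,"dz": -0.15,"roll": 0,"claw": -0.45}

```text
clock: 8.82
tcp_pos: [0.5752, -0.2684, 0.0752]
orientation: [0.0, 0.771, 0.637, 0.0]
wrist_force: [-0.3, 0.5, -0.2]
finger_gap: 0.0322
grip_force: 19.9
```

>>> send_rows:
  increments:
    - {"dx": 0,"dy": 0,"dz": -0.04,"roll": 0,"claw": -0.45}
    - {"dx": 0,"dy": 0,"dz": -0.08,"roll": 0,"claw": -0.45}
    - {"dx": 0,"dy": 0,"dz": -0.12,"roll": 0,"claw": -0.45}
    - {"dx": 0,"dy": 0,"dz": -0.12,"roll": 0,"claw": -0.45}
    - {"dx": 0,"dy": 0,"dz": -0.12,"roll": 0,"claw": -0.45}

```text
clock: 9.45
tcp_pos: [0.5755, -0.2689, 0.0746]
orientation: [0.001, 0.771, 0.637, 0.0]
wrist_force: [-3.6, 0.7, 12.3]
finger_gap: 0.032
grip_force: 21.7
```

>>> send_rows:
  increments:
    - {"dx": 0,"dy": 0,"dz": 0.05,"roll": 0,"claw": -0.4}
    - {"dx": 0,"dy": 0,"dz": 0.05,"roll": 0,"claw": -0.2}
    - {"dx": 0,"dy": 0,"dz": 0.05,"roll": 0,"claw": -0.05}
    - {"dx": 0,"dy": 0,"dz": 0.05,"roll": 0,"claw": 0.1}
    - {"dx": 0,"dy": 0,"dz": 0.05,"roll": 0,"claw": 0.25}

```text
clock: 10.07
tcp_pos: [0.5751, -0.2683, 0.073]
orientation: [-0.0, 0.771, 0.637, -0.0]
wrist_force: [0.3, -0.0, 0.3]
finger_gap: 0.0533
grip_force: 0.0
```

>>> send_rows:
  increments:
    - {"dx": 0,"dy": 0,"dz": 0.4,"roll": 0,"claw": 0.3}
    - {"dx": 0,"dy": 0,"dz": 1.6,"roll": 0,"claw": 0.3}
    - {"dx": 0,"dy": 0,"dz": 3.2,"roll": 0,"claw": 0.3}
    - {"dx": 0,"dy": 0,"dz": 5,"roll": 0,"claw": 0.3}
    - {"dx": 0,"dy": 0,"dz": 7,"roll": 0,"claw": 0.3}

```text
clock: 10.7
tcp_pos: [0.5748, -0.2682, 0.2502]
orientation: [0.0, 0.771, 0.637, 0.0]
wrist_force: [1.2, -0.2, 0.4]
finger_gap: 0.0555
grip_force: 0.0
```

```bash
python3 st.py; python3 - <<'E'
from h import *
S,T=read_camera("side"),read_camera("top")
w=np.zeros((500,800,3),np.uint8)
w[:,:400]=cv2.resize(T["image"][170:220,300:340],None,fx=10,fy=10,interpolation=cv2.INTER_CUBIC)
w[:,410:790]=cv2.resize(S["image"][120:220,250:326],None,fx=5,fy=5,interpolation=cv2.INTER_CUBIC)
cv2.imwrite("pics/f.png",w)
E
```

```text
{'clock': np.float64(10.7), 'joint_pos': array([-0.563 ,  0.43  ,  0.2622,  1.4029,  0.    ,  1.1968]), 'tcp_pos': array([ 0.5748, -0.2682,  0.2502]), 'wrist_force': array([ 1.2293, -0.1668,  0.4154]), 'finger_gap': np.float64(0.0555)}
line angle 169.17376467548507
```

View pics/f.png

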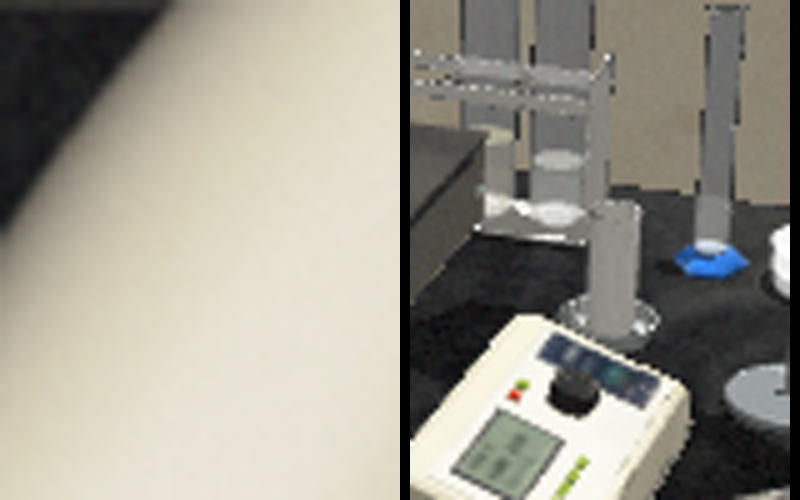

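>>> send_rows:
  increments:
    - {"dx": 0,"dy": 2.3,"dz": 0.3,"roll": 0,"claw": 0.4}
    - {"dx": 0,"dy": 4.6,"dz": 0.6,"roll": 0,"claw": 0.4}
    - {"dx": 0,"dy": 6.9,"dz": 0.6,"roll": 0,"claw": 0.4}
    - {"dx": 0,"dy": 9.2,"dz": 0.6,"roll": 0,"claw": 0.4}
    - {"dx": 0,"dy": 11.5,"dz": 0.6,"roll": 0,"claw": 0.4}

```text
clock: 11.42
tcp_pos: [0.5748, 0.0209, 0.2636]
orientation: [0.0, 0.771, 0.637, 0.0]
wrist_force: [0.6, -0.5, -0.3]
finger_gap: 0.0597
grip_force: 0.0
```

>>> send_rows:
  increments:
    - {"dx": 0,"dy": 2.3,"dz": 0,"roll": 0,"claw": 0.4}
    - {"dx": 0,"dy": 4.6,"dz": 0,"roll": 0,"claw": 0.4}
    - {"dx": 0,"dy": 6.9,"dz": 0,"roll": 0,"claw": 0.4}
    - {"dx": -0.04,"dy": 9,"dz": 0,"roll": 0,"claw": 0.4}
    - {"dx": -0.04,"dy": 10.4,"dz": 0,"roll": 0,"claw": 0.4}

```text
clock: 12.05
tcp_pos: [0.5735, 0.2817, 0.2633]
orientation: [-0.0, 0.77, 0.638, 0.0]
wrist_force: [0.4, 0.3, -1.2]
finger_gap: 0.0595
grip_force: 0.0
```

>>> send_rows:
  increments:
    - {"dx": 0,"dy": 0,"dz": 0,"roll": 0,"claw": 0.4}
    - {"dx": 0,"dy": 0,"dz": -1.4,"roll": 0,"claw": 0.4}
    - {"dx": 0,"dy": 0,"dz": -3,"roll": 0,"claw": 0.4}
    - {"dx": 0,"dy": 0,"dz": -4.2,"roll": 0,"claw": 0.4}
    - {"dx": 0,"dy": 0,"dz": -4.8,"roll": 0,"claw": 0.4}

```text
clock: 12.68
tcp_pos: [0.5733, 0.2777, 0.1415]
orientation: [-0.0, 0.771, 0.637, -0.001]
wrist_force: [0.0, -0.1, -0.4]
finger_gap: 0.0599
grip_force: 0.0
```

>>> send_rows:
  increments:
    - {"dx": 0,"dy": 0,"dz": -0.3,"roll": 0,"claw": 0.4}
    - {"dx": 0,"dy": 0,"dz": -0.6,"roll": 0,"claw": 0.4}
    - {"dx": 0,"dy": 0,"dz": -0.9,"roll": 0,"claw": 0.4}
    - {"dx": 0,"dy": 0,"dz": -1.2,"roll": 0,"claw": 0.4}
    - {"dx": 0,"dy": 0,"dz": -1.2,"roll": 0,"claw": 0.4}

```text
clock: 13.3
tcp_pos: [0.5737, 0.2791, 0.1127]
orientation: [-0.0, 0.771, 0.637, -0.001]
wrist_force: [-0.0, -0.3, 0.3]
finger_gap: 0.0594
grip_force: 0.0
```

>>> send_rows:
  increments:
    - {"dx": 0,"dy": 0.03,"dz": -0.15,"roll": 0,"claw": 0.2}
    - {"dx": 0,"dy": 0.03,"dz": -0.15,"roll": 0,"claw": 0.05}
    - {"dx": 0,"dy": 0.03,"dz": -0.15,"roll": 0,"claw": -0.05}
    - {"dx": 0,"dy": 0.03,"dz": -0.15,"roll": 0,"claw": -0.15}
    - {"dx": 0,"dy": 0.03,"dz": -0.15,"roll": 0,"claw": -0.2}
  grip_force: 30

```text
clock: 13.92
tcp_pos: [0.5743, 0.2799, 0.1098]
orientation: [0.0, 0.771, 0.637, 0.0]
wrist_force: [-0.5, -0.3, 0.6]
finger_gap: 0.0403
grip_force: 30.2
```

>>> send_rows:
  increments:
    - {"dx": 0,"dy": 0,"dz": 0,"roll": 0,"claw": -0.25}
    - {"dx": 0,"dy": 0,"dz": 0,"roll": 0,"claw": -0.25}
    - {"dx": 0,"dy": 0,"dz": 0,"roll": 0,"claw": -0.25}
    - {"dx": 0,"dy": 0,"dz": 0,"roll": 0,"claw": -0.25}
    - {"dx": 0,"dy": 0,"dz": 0,"roll": 0,"claw": -0.25}

```text
clock: 14.55
tcp_pos: [0.5743, 0.2799, 0.1097]
orientation: [0.0, 0.771, 0.637, 0.0]
wrist_force: [-0.9, -0.8, 1.7]
finger_gap: 0.0399
grip_force: 30.3
```

>>> send_rows:
  increments:
    - {"dx": 0,"dy": 0,"dz": 0.4,"roll": 0,"claw": -0.25}
    - {"dx": 0,"dy": 0,"dz": 1,"roll": 0,"claw": -0.25}
    - {"dx": 0,"dy": 0,"dz": 1.8,"roll": 0,"claw": -0.25}
    - {"dx": 0,"dy": 0,"dz": 2.6,"roll": 0,"claw": -0.25}
    - {"dx": 0,"dy": 0,"dz": 3.6,"roll": 0,"claw": -0.25}

```text
clock: 15.18
tcp_pos: [0.5741, 0.2798, 0.201]
orientation: [0.0, 0.771, 0.637, 0.0]
wrist_force: [0.8, 0.6, -0.5]
finger_gap: 0.0403
grip_force: 30.4
```

```bash
python3 st.py; python3 - <<'E'
from h import *
S=read_camera("side");T=read_camera("top")
w=np.zeros((600,800,3),np.uint8)
w[:600,:480]=cv2.resize(S["image"][150:300,180:300],None,fx=4,fy=4,interpolation=cv2.INTER_CUBIC)
w[:560,490:790]=cv2.resize(T["image"][180:236,145:175],None,fx=10,fy=10,interpolation=cv2.INTER_CUBIC)
cv2.imwrite("pics/g.png",w)
E
```

```text
{'clock': np.float64(15.175), 'joint_pos': array([ 3.2800e-01,  4.4770e-01,  1.6980e-01,  1.2926e+00, -1.0000e-04,
        2.0878e+00]), 'tcp_pos': array([0.5741, 0.2798, 0.201 ]), 'wrist_force': array([ 0.8412,  0.6479, -0.5455]), 'finger_gap': np.float64(0.0403)}
line angle 169.1695740596868
```

View pics/g.png

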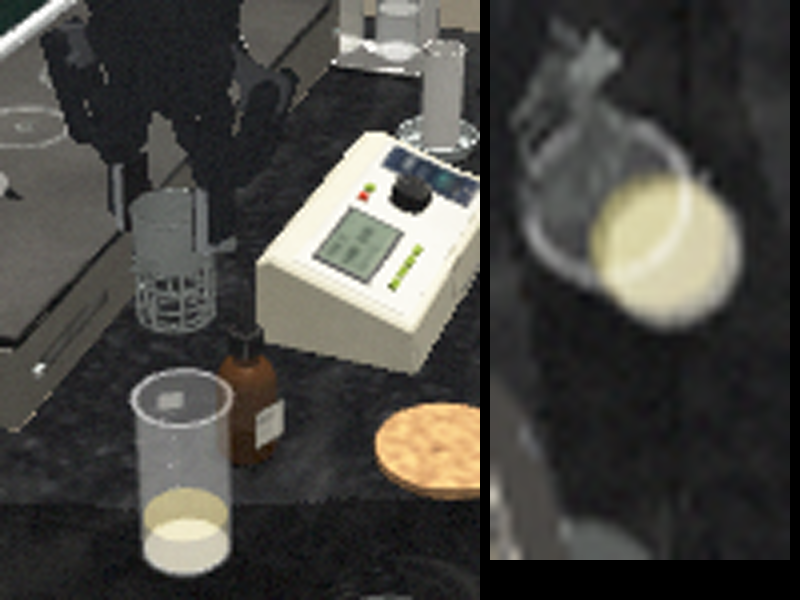

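>>> send_rows:
  increments:
    - {"dx": 0,"dy": -0.8,"dz": 1,"roll": 0,"claw": -0.25}
    - {"dx": -0.6,"dy": -3,"dz": 1.6,"roll": 0,"claw": -0.25}
    - {"dx": -1.2,"dy": -5.2,"dz": 1.6,"roll": 0,"claw": -0.25}
    - {"dx": -1.9,"dy": -7.4,"dz": 1.6,"roll": 0,"claw": -0.25}
    - {"dx": -2.5,"dy": -9.6,"dz": 1.6,"roll": 0,"claw": -0.25}

```text
clock: 15.9
tcp_pos: [0.5107, 0.0384, 0.2392]
orientation: [0.0, 0.771, 0.637, -0.0]
wrist_force: [0.4, -0.9, -1.1]
finger_gap: 0.04
grip_force: 30.5
```

>>> send_rows:
  increments:
    - {"dx": -0.6,"dy": -2.2,"dz": 0,"roll": 0,"claw": -0.25}
    - {"dx": -1.2,"dy": -4.4,"dz": 0,"roll": 0,"claw": -0.25}
    - {"dx": -1.8,"dy": -6.6,"dz": 0,"roll": 0,"claw": -0.25}
    - {"dx": -2.4,"dy": -8.6,"dz": 0,"roll": 0,"claw": -0.25}
    - {"dx": -2.9,"dy": -10.05,"dz": 0,"roll": 0,"claw": -0.25}

```text
clock: 16.52
tcp_pos: [0.4382, -0.2133, 0.2392]
orientation: [0.0, 0.771, 0.637, -0.0]
wrist_force: [0.1, 0.6, -1.3]
finger_gap: 0.04
grip_force: 30.6
```

>>> send_rows:
  increments:
    - {"dx": 0,"dy": 0,"dz": 0,"roll": 0,"claw": -0.25}
    - {"dx": 0,"dy": 0,"dz": -1,"roll": 0,"claw": -0.25}
    - {"dx": 0,"dy": 0,"dz": -2.2,"roll": 0,"claw": -0.25}
    - {"dx": 0,"dy": 0,"dz": -3.2,"roll": 0,"claw": -0.25}
    - {"dx": 0,"dy": 0,"dz": -4,"roll": 0,"claw": -0.25}

```text
clock: 17.15
tcp_pos: [0.4389, -0.21, 0.1382]
orientation: [-0.001, 0.77, 0.638, 0.0]
wrist_force: [0.1, 0.3, -0.3]
finger_gap: 0.0402
grip_force: 30.6
```

>>> send_rows:
  increments:
    - {"dx": 0,"dy": 0,"dz": -0.3,"roll": 0,"claw": -0.25}
    - {"dx": 0,"dy": 0,"dz": -0.6,"roll": 0,"claw": -0.25}
    - {"dx": 0,"dy": 0,"dz": -0.8,"roll": 0,"claw": -0.25}
    - {"dx": 0,"dy": 0,"dz": -0.8,"roll": 0,"claw": -0.25}
    - {"dx": 0,"dy": 0,"dz": -0.8,"roll": 0,"claw": -0.25}

```text
clock: 17.77
tcp_pos: [0.4394, -0.2116, 0.12]
orientation: [0.0, 0.771, 0.637, 0.0]
wrist_force: [0.5, 0.1, -1.2]
finger_gap: 0.0403
grip_force: 30.5
```

```bash
python3 st.py; python3 - <<'E'
from h import *
S=read_camera("side");p=get_state()["tcp_pos"]
print(proj(S,(*p[:2],p[2]-.0447)),proj(S,(.4395,-.2115,.06)),proj(S,(p[0],p[1],.06)))
cv2.imwrite("pics/hh.png",cv2.resize(S["image"][130:230,270:370],None,fx=6,fy=6,interpolation=cv2.INTER_CUBIC))
E
```

```text
{'clock': np.float64(17.775), 'joint_pos': array([-0.6135,  0.2107, -0.3735,  0.9856,  0.    ,  1.1463]), 'tcp_pos': array([ 0.4394, -0.2116,  0.12  ]), 'wrist_force': array([ 0.5477,  0.1289, -1.2016]), 'finger_gap': np.float64(0.0403)}
line angle 169.17154409491292
[328.36524315 178.94841461] [327.90233256 183.47719562] [327.93541462 183.4679517 ]
```

View pics/hh.png

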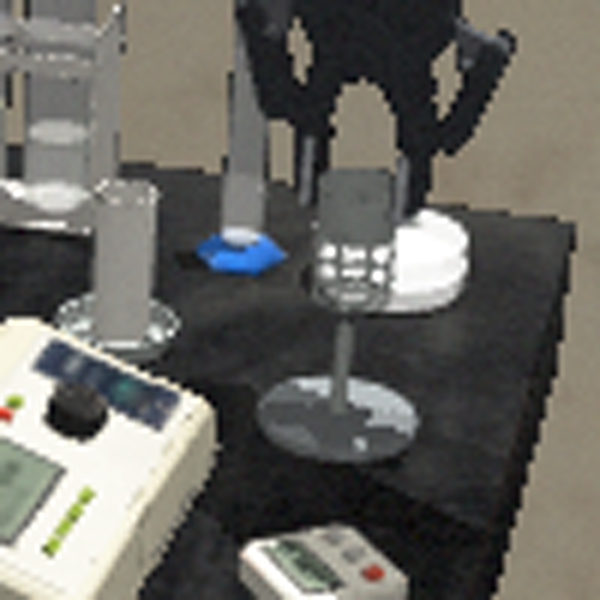

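>>> send_rows:
  increments:
    - {"dx": 0.08,"dy": 0,"dz": -0.3,"roll": 0,"claw": -0.25}
    - {"dx": 0.08,"dy": 0,"dz": -0.7,"roll": 0,"claw": -0.25}
    - {"dx": 0.08,"dy": 0,"dz": -1.1,"roll": 0,"claw": -0.25}
    - {"dx": 0.08,"dy": 0,"dz": -1.3,"roll": 0,"claw": -0.25}
    - {"dx": 0.08,"dy": 0,"dz": -1.3,"roll": 0,"claw": -0.25}

```text
clock: 18.45
tcp_pos: [0.4407, -0.2111, 0.0864]
orientation: [-0.001, 0.771, 0.637, -0.0]
wrist_force: [-0.0, 0.2, 0.0]
finger_gap: 0.0403
grip_force: 30.5
```

>>> send_rows:
  increments:
    - {"dx": 0,"dy": 0,"dz": -0.3,"roll": 0,"claw": -0.25}
    - {"dx": 0,"dy": 0,"dz": -0.7,"roll": 0,"claw": -0.25}
    - {"dx": 0,"dy": 0,"dz": -1.0,"roll": 0,"claw": -0.25}
    - {"dx": 0,"dy": 0,"dz": -1.2,"roll": 0,"claw": -0.25}
    - {"dx": 0,"dy": 0,"dz": -1.2,"roll": 0,"claw": -0.25}

```text
clock: 19.08
tcp_pos: [0.4408, -0.2111, 0.0566]
orientation: [-0.0, 0.771, 0.637, -0.0]
wrist_force: [-0.7, -0.4, -0.4]
finger_gap: 0.0398
grip_force: 30.5
```

Pin is through; no contact. Lower the last few mm.

>>> send_rows:
  increments:
    - {"dx": 0,"dy": 0,"dz": -0.05,"roll": 0,"claw": -0.25}
    - {"dx": 0,"dy": 0,"dz": -0.1,"roll": 0,"claw": -0.25}
    - {"dx": 0,"dy": 0,"dz": -0.14,"roll": 0,"claw": -0.25}
    - {"dx": 0,"dy": 0,"dz": -0.14,"roll": 0,"claw": -0.25}
    - {"dx": 0,"dy": 0,"dz": -0.14,"roll": 0,"claw": -0.25}

```text
clock: 19.7
tcp_pos: [0.4412, -0.2114, 0.0536]
orientation: [0.0, 0.771, 0.637, 0.0]
wrist_force: [-0.2, 0.5, -0.1]
finger_gap: 0.0404
grip_force: 30.5
```

>>> send_rows:
  increments:
    - {"dx": 0,"dy": 0,"dz": -0.03,"roll": 0,"claw": -0.25}
    - {"dx": 0,"dy": 0,"dz": -0.06,"roll": 0,"claw": -0.25}
    - {"dx": 0,"dy": 0,"dz": -0.1,"roll": 0,"claw": -0.25}
    - {"dx": 0,"dy": 0,"dz": -0.1,"roll": 0,"claw": -0.25}
    - {"dx": 0,"dy": 0,"dz": -0.1,"roll": 0,"claw": -0.25}

```text
clock: 20.32
tcp_pos: [0.4413, -0.2116, 0.0523]
orientation: [0.001, 0.771, 0.637, -0.0]
wrist_force: [-3.2, 1.1, 10.5]
finger_gap: 0.0401
grip_force: 31.4
```

Contact at the expected height; release and rise.

>>> send_rows:
  increments:
    - {"dx": 0,"dy": 0,"dz": 0.06,"roll": 0,"claw": -0.1}
    - {"dx": 0,"dy": 0,"dz": 0.06,"roll": 0,"claw": 0.05}
    - {"dx": 0,"dy": 0,"dz": 0.06,"roll": 0,"claw": 0.2}
    - {"dx": 0,"dy": 0,"dz": 0.06,"roll": 0,"claw": 0.35}
    - {"dx": 0,"dy": 0,"dz": 0.06,"roll": 0,"claw": 0.4}

```text
clock: 20.95
tcp_pos: [0.4411, -0.2113, 0.0525]
orientation: [-0.0, 0.771, 0.637, 0.0]
wrist_force: [-0.1, -0.2, -0.3]
finger_gap: 0.0599
grip_force: 0.0
```

>>> send_rows:
  increments:
    - {"dx": 0,"dy": 0,"dz": 0.4,"roll": 0,"claw": 0.4}
    - {"dx": 0,"dy": 0,"dz": 1.6,"roll": 0,"claw": 0.4}
    - {"dx": 0,"dy": 0,"dz": 3.2,"roll": 0,"claw": 0.4}
    - {"dx": 0,"dy": 0,"dz": 5,"roll": 0,"claw": 0.4}
    - {"dx": 0,"dy": 0,"dz": 7,"roll": 0,"claw": 0.4}

```text
clock: 21.58
tcp_pos: [0.4408, -0.2111, 0.2295]
orientation: [0.0, 0.771, 0.637, 0.0]
wrist_force: [0.4, -0.5, 0.2]
finger_gap: 0.0599
grip_force: 0.0
```

```bash
python3 st.py; python3 - <<'E'
from h import *
S=read_camera("side")
cv2.imwrite("pics/i.png",cv2.resize(S["image"][130:330,200:370],None,fx=3,fy=3,interpolation=cv2.INTER_CUBIC))
E
```

```text
{'clock': np.float64(21.575), 'joint_pos': array([-0.6111,  0.1469, -0.1729,  1.251 ,  0.    ,  1.1487]), 'tcp_pos': array([ 0.4408, -0.2111,  0.2295]), 'wrist_force': array([ 0.4488, -0.4526,  0.1797]), 'finger_gap': np.float64(0.0599)}
line angle 169.17250557448406
```

View pics/i.png

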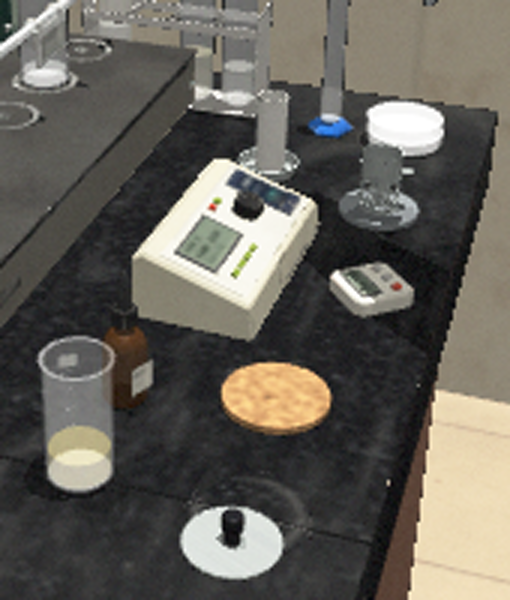

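>>> send_rows:
  increments:
    - {"dx": 0.6,"dy": 2.2,"dz": 0.4,"roll": 0,"claw": 0.7}
    - {"dx": 1.2,"dy": 4.4,"dz": 0.8,"roll": 0,"claw": 1}
    - {"dx": 1.8,"dy": 6.6,"dz": 0.8,"roll": 0,"claw": 1}
    - {"dx": 2.4,"dy": 8.8,"dz": 0.8,"roll": 0,"claw": 1}
    - {"dx": 3,"dy": 11,"dz": 0.8,"roll": 0,"claw": 1}

```text
clock: 22.25
tcp_pos: [0.5165, 0.0654, 0.2483]
orientation: [0.001, 0.771, 0.637, 0.0]
wrist_force: [1.4, -0.6, -0.8]
finger_gap: 0.0856
grip_force: 0.0
```

>>> send_rows:
  increments:
    - {"dx": 0.5,"dy": 2.2,"dz": 0,"roll": 0,"claw": 1}
    - {"dx": 1,"dy": 4.4,"dz": 0,"roll": 0,"claw": 1}
    - {"dx": 1.5,"dy": 6.6,"dz": 0,"roll": 0,"claw": 1}
    - {"dx": 2.0,"dy": 8,"dz": 0,"roll": 0,"claw": 1}
    - {"dx": 2.25,"dy": 8.65,"dz": 0,"roll": 0,"claw": 1}

```text
clock: 22.88
tcp_pos: [0.5725, 0.2823, 0.2475]
orientation: [0.0, 0.77, 0.638, 0.0]
wrist_force: [0.2, -0.1, -0.3]
finger_gap: 0.0852
grip_force: 0.0
```

>>> send_rows:
  increments:
    - {"dx": 0,"dy": 0,"dz": 0,"roll": 0,"claw": 1}
    - {"dx": 0,"dy": 0,"dz": -1.4,"roll": 0,"claw": 1}
    - {"dx": 0,"dy": 0,"dz": -3,"roll": 0,"claw": 1}
    - {"dx": 0,"dy": 0,"dz": -4,"roll": 0,"claw": 1}
    - {"dx": 0,"dy": 0,"dz": -4.8,"roll": 0,"claw": 1}

```text
clock: 23.5
tcp_pos: [0.5716, 0.2784, 0.1267]
orientation: [-0.0, 0.771, 0.637, -0.001]
wrist_force: [-0.9, 0.8, 0.7]
finger_gap: 0.0853
grip_force: 0.0
```

>>> send_rows:
  increments:
    - {"dx": 0,"dy": 0,"dz": -0.6,"roll": 0,"claw": 1}
    - {"dx": 0,"dy": 0,"dz": -1.2,"roll": 0,"claw": 1}
    - {"dx": 0,"dy": 0,"dz": -1.8,"roll": 0,"claw": 1}
    - {"dx": 0,"dy": 0,"dz": -2.3,"roll": 0,"claw": 1}
    - {"dx": 0,"dy": 0,"dz": -2.3,"roll": 0,"claw": 0.8}

```text
clock: 24.12
tcp_pos: [0.5715, 0.2796, 0.0687]
orientation: [-0.0, 0.771, 0.637, -0.001]
wrist_force: [0.3, 0.5, 0.8]
finger_gap: 0.0769
grip_force: 0.0
```

>>> send_rows:
  increments:
    - {"dx": 0,"dy": 0,"dz": 0,"roll": 0,"claw": 0.6}
    - {"dx": 0,"dy": 0,"dz": 0,"roll": 0,"claw": 0.45}
    - {"dx": 0,"dy": 0,"dz": 0,"roll": 0,"claw": 0.35}
    - {"dx": 0,"dy": 0,"dz": 0,"roll": 0,"claw": 0.25}
    - {"dx": 0,"dy": 0,"dz": 0,"roll": 0,"claw": 0.15}
  grip_force: 35

```text
clock: 24.75
tcp_pos: [0.5725, 0.2801, 0.0708]
orientation: [0.0, 0.771, 0.637, 0.0]
wrist_force: [-1.5, 0.2, 4.3]
finger_gap: 0.0536
grip_force: 36.1
```

>>> send_rows:
  increments:
    - {"dx": 0,"dy": 0,"dz": 0,"roll": 0,"claw": 0.1}
    - {"dx": 0,"dy": 0,"dz": 0,"roll": 0,"claw": 0.1}
    - {"dx": 0,"dy": 0,"dz": 0,"roll": 0,"claw": 0.1}
    - {"dx": 0,"dy": 0,"dz": 0.2,"roll": 0,"claw": 0.1}
    - {"dx": 0,"dy": 0,"dz": 0.4,"roll": 0,"claw": 0.1}

```text
clock: 25.38
tcp_pos: [0.5722, 0.2797, 0.0798]
orientation: [-0.0, 0.771, 0.637, -0.0]
wrist_force: [0.8, 0.0, -1.3]
finger_gap: 0.0528
grip_force: 37.0
```

>>> send_rows:
  increments:
    - {"dx": 0,"dy": 0,"dz": 0.7,"roll": 0,"claw": 0.1}
    - {"dx": 0,"dy": 0,"dz": 1.6,"roll": 0,"claw": 0.1}
    - {"dx": 0,"dy": 0,"dz": 2.7,"roll": 0,"claw": 0.1}
    - {"dx": 0,"dy": 0,"dz": 3.9,"roll": 0,"claw": 0.1}
    - {"dx": 0,"dy": 0,"dz": 5,"roll": 0,"claw": 0.1}

```text
clock: 26.0
tcp_pos: [0.5726, 0.2799, 0.2074]
orientation: [0.0, 0.771, 0.637, 0.001]
wrist_force: [-0.3, 0.5, -0.5]
finger_gap: 0.0535
grip_force: 37.2
```

>>> send_rows:
  increments:
    - {"dx": -0.8,"dy": -1,"dz": 0.2,"roll": 0,"claw": 0.1}
    - {"dx": -2,"dy": -2.3,"dz": 0.2,"roll": 0,"claw": 0.1}
    - {"dx": -3.2,"dy": -3.7,"dz": 0.2,"roll": 0,"claw": 0.1}
    - {"dx": -4.2,"dy": -4.9,"dz": 0.2,"roll": 0,"claw": 0.1}
    - {"dx": -4.65,"dy": -5.4,"dz": 0.2,"roll": 0,"claw": 0.1}

```text
clock: 26.62
tcp_pos: [0.4551, 0.1438, 0.2113]
orientation: [0.0, 0.771, 0.637, 0.001]
wrist_force: [1.3, -0.5, -1.2]
finger_gap: 0.0533
grip_force: 37.4
```

>>> send_rows:
  increments:
    - {"dx": 0,"dy": 0,"dz": 0,"roll": 0,"claw": 0.1}
    - {"dx": 0,"dy": 0,"dz": -1,"roll": 0,"claw": 0.1}
    - {"dx": 0,"dy": 0,"dz": -2.2,"roll": 0,"claw": 0.1}
    - {"dx": 0,"dy": 0,"dz": -3.4,"roll": 0,"claw": 0.1}
    - {"dx": 0,"dy": 0,"dz": -4.2,"roll": 0,"claw": 0.1}

```text
clock: 27.25
tcp_pos: [0.4569, 0.1458, 0.1038]
orientation: [-0.0, 0.77, 0.638, -0.0]
wrist_force: [0.2, 0.0, -0.7]
finger_gap: 0.0536
grip_force: 37.3
```

```bash
python3 st.py; python3 - <<'E'
from h import *
S=read_camera("side");p=get_state()["tcp_pos"]
print(p,proj(S,(*p[:2],p[2]-.0705)),proj(S,(*p[:2],.008)))
cv2.imwrite("pics/j.png",cv2.resize(S["image"][180:330,200:340],None,fx=4,fy=4,interpolation=cv2.INTER_CUBIC))
E
```

```text
{'clock': np.float64(27.25), 'joint_pos': array([ 1.411e-01,  2.117e-01, -4.163e-01,  9.430e-01,  4.000e-04,
        1.900e+00]), 'tcp_pos': array([0.4569, 0.1458, 0.1038]), 'wrist_force': array([ 0.1801,  0.0339, -0.6751]), 'finger_gap': np.float64(0.0536)}
line angle 169.221362932564
[0.45556274 0.14556066 0.10170839] [292.83629693 253.70675432] [292.38120293 261.59078612]
```

View pics/j.png

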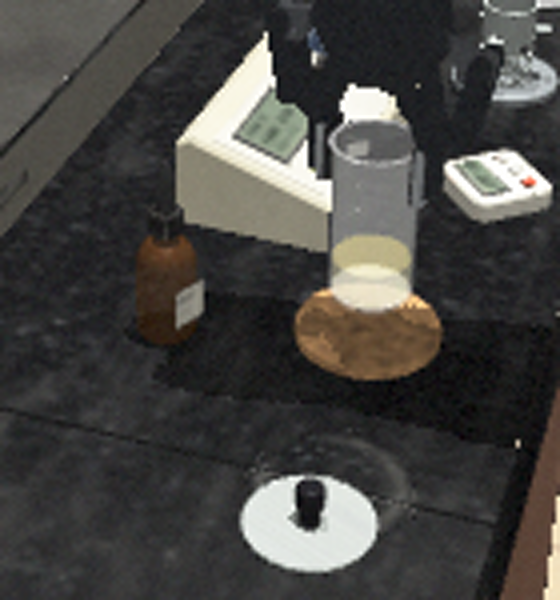

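>>> send_rows:
  increments:
    - {"dx": 0,"dy": 0,"dz": -0.3,"roll": 0,"claw": 0.1}
    - {"dx": 0,"dy": 0,"dz": -0.5,"roll": 0,"claw": 0.1}
    - {"dx": 0,"dy": 0,"dz": -0.7,"roll": 0,"claw": 0.1}
    - {"dx": 0,"dy": 0,"dz": -0.8,"roll": 0,"claw": 0.1}
    - {"dx": 0,"dy": 0,"dz": -0.8,"roll": 0,"claw": 0.1}

```text
clock: 27.92
tcp_pos: [0.4562, 0.1449, 0.0852]
orientation: [0.0, 0.771, 0.637, 0.0]
wrist_force: [0.0, -0.5, -1.2]
finger_gap: 0.0532
grip_force: 37.5
```

>>> send_rows:
  increments:
    - {"dx": 0,"dy": 0,"dz": -0.05,"roll": 0,"claw": 0.1}
    - {"dx": 0,"dy": 0,"dz": -0.08,"roll": 0,"claw": 0.1}
    - {"dx": 0,"dy": 0,"dz": -0.1,"roll": 0,"claw": 0.1}
    - {"dx": 0,"dy": 0,"dz": -0.1,"roll": 0,"claw": 0.1}
    - {"dx": 0,"dy": 0,"dz": -0.1,"roll": 0,"claw": 0.1}

```text
clock: 28.55
tcp_pos: [0.4562, 0.1449, 0.0826]
orientation: [0.0, 0.771, 0.637, 0.0]
wrist_force: [0.0, -0.0, -1.6]
finger_gap: 0.0534
grip_force: 37.5
```

>>> send_rows:
  increments:
    - {"dx": 0,"dy": 0,"dz": -0.05,"roll": 0,"claw": 0.1}
    - {"dx": 0,"dy": 0,"dz": -0.08,"roll": 0,"claw": 0.1}
    - {"dx": 0,"dy": 0,"dz": -0.12,"roll": 0,"claw": 0.1}
    - {"dx": 0,"dy": 0,"dz": -0.12,"roll": 0,"claw": 0.1}
    - {"dx": 0,"dy": 0,"dz": -0.12,"roll": 0,"claw": 0.1}

```text
clock: 29.18
tcp_pos: [0.4561, 0.1449, 0.0796]
orientation: [0.0, 0.771, 0.637, -0.0]
wrist_force: [-0.0, -0.2, -1.6]
finger_gap: 0.0536
grip_force: 37.5
```

>>> send_rows:
  increments:
    - {"dx": 0,"dy": 0,"dz": -0.03,"roll": 0,"claw": 0.1}
    - {"dx": 0,"dy": 0,"dz": -0.05,"roll": 0,"claw": 0.1}
    - {"dx": 0,"dy": 0,"dz": -0.05,"roll": 0,"claw": 0.1}
    - {"dx": 0,"dy": 0,"dz": -0.05,"roll": 0,"claw": 0.1}
    - {"dx": 0,"dy": 0,"dz": -0.05,"roll": 0,"claw": 0.1}

```text
clock: 29.8
tcp_pos: [0.4563, 0.145, 0.0788]
orientation: [0.0, 0.771, 0.637, 0.0]
wrist_force: [-1.6, 0.6, 6.2]
finger_gap: 0.0532
grip_force: 38.0
```

>>> send_rows:
  increments:
    - {"dx": 0,"dy": 0,"dz": 0.03,"roll": 0,"claw": 0.3}
    - {"dx": 0,"dy": 0,"dz": 0.03,"roll": 0,"claw": 0.5}
    - {"dx": 0,"dy": 0,"dz": 0.03,"roll": 0,"claw": 0.7}
    - {"dx": 0,"dy": 0,"dz": 0.03,"roll": 0,"claw": 0.9}
    - {"dx": 0,"dy": 0,"dz": 0.03,"roll": 0,"claw": 0.95}

```text
clock: 30.42
tcp_pos: [0.4561, 0.1449, 0.079]
orientation: [0.0, 0.771, 0.637, -0.0]
wrist_force: [-0.4, 0.8, -0.2]
finger_gap: 0.0831
grip_force: 0.0
```

>>> send_rows:
  increments:
    - {"dx": 0,"dy": 0,"dz": 0.4,"roll": 0,"claw": 0.95}
    - {"dx": 0,"dy": 0,"dz": 1.4,"roll": 0,"claw": 0.95}
    - {"dx": 0,"dy": 0,"dz": 2.8,"roll": 0,"claw": 0.95}
    - {"dx": 0,"dy": 0,"dz": 4.2,"roll": 0,"claw": 0.95}
    - {"dx": 0,"dy": 0,"dz": 5.6,"roll": 0,"claw": 0.95}

```text
clock: 31.05
tcp_pos: [0.4561, 0.1449, 0.221]
orientation: [0.0, 0.771, 0.637, 0.0]
wrist_force: [-0.3, 0.5, -0.1]
finger_gap: 0.0831
grip_force: 0.0
```

>>> send_rows:
  increments:
    - {"dx": -0.1,"dy": 1.4,"dz": 0,"roll": 0,"claw": 0.5}
    - {"dx": -0.2,"dy": 3.2,"dz": 0,"roll": 0,"claw": 0.1}
    - {"dx": -0.4,"dy": 5,"dz": 0,"roll": 0,"claw": 0.1}
    - {"dx": -0.52,"dy": 6.3,"dz": -0.5,"roll": 0,"claw": 0.1}
    - {"dx": -0.52,"dy": 6.75,"dz": -1.5,"roll": 0,"claw": 0.1}

```text
clock: 31.68
tcp_pos: [0.4437, 0.3161, 0.1829]
orientation: [0.0, 0.77, 0.638, 0.002]
wrist_force: [0.2, 0.3, 0.9]
finger_gap: 0.0473
grip_force: 0.0
```

>>> send_rows:
  increments:
    - {"dx": 0,"dy": 0,"dz": -1,"roll": 0,"claw": 0.1}
    - {"dx": 0,"dy": 0,"dz": -2.2,"roll": 0,"claw": 0.1}
    - {"dx": 0,"dy": 0,"dz": -3.4,"roll": 0,"claw": 0.1}
    - {"dx": 0,"dy": 0,"dz": -4.4,"roll": 0,"claw": 0.1}
    - {"dx": 0,"dy": 0,"dz": -5,"roll": 0,"claw": 0.1}

```text
clock: 32.3
tcp_pos: [0.4428, 0.3134, 0.0559]
orientation: [-0.0, 0.771, 0.637, -0.0]
wrist_force: [-0.5, -0.3, 0.6]
finger_gap: 0.0469
grip_force: 0.0
```

>>> send_rows:
  increments:
    - {"dx": 0,"dy": 0,"dz": -0.4,"roll": 0,"claw": 0.1}
    - {"dx": 0,"dy": 0,"dz": -0.8,"roll": 0,"claw": 0.1}
    - {"dx": 0,"dy": 0,"dz": -1.1,"roll": 0,"claw": 0.1}
    - {"dx": 0,"dy": 0,"dz": -1.2,"roll": 0,"claw": 0.1}
    - {"dx": 0,"dy": 0,"dz": -1.2,"roll": 0,"claw": 0.1}

```text
clock: 32.92
tcp_pos: [0.4432, 0.3137, 0.0266]
orientation: [0.0, 0.771, 0.637, 0.0]
wrist_force: [-0.2, 0.3, 0.8]
finger_gap: 0.0474
grip_force: 0.0
```

```bash
python3 st.py; python3 - <<'E'
from h import *
S=read_camera("side");p=get_state()["tcp_pos"]
print(p,proj(S,(*p[:2],.02)))
cv2.imwrite("pics/k.png",cv2.resize(S["image"][200:330,230:340],None,fx=4.5,fy=4.5,interpolation=cv2.INTER_CUBIC))
E
```

```text
{'clock': np.float64(32.925), 'joint_pos': array([ 4.6810e-01,  4.0180e-01, -3.6200e-01,  8.0690e-01, -1.0000e-04,
        2.2279e+00]), 'tcp_pos': array([0.4432, 0.3137, 0.0266]), 'wrist_force': array([-0.2022,  0.297 ,  0.8032]), 'finger_gap': np.float64(0.0474)}
line angle 169.1724970288207
[0.44330943 0.31372685 0.02680668] [277.65876257 303.70660567]
```

>>> send_rows:
  increments:
    - {"dx": 0,"dy": 0,"dz": -0.3,"roll": 0,"claw": 0.1}
    - {"dx": 0,"dy": 0,"dz": -0.58,"roll": 0,"claw": 0}
    - {"dx": 0,"dy": 0,"dz": -0.58,"roll": 0,"claw": -0.2}
    - {"dx": 0,"dy": 0,"dz": -0.58,"roll": 0,"claw": -0.4}
    - {"dx": 0,"dy": 0,"dz": -0.58,"roll": 0,"claw": -0.55}
  grip_force: 40

```text
clock: 33.6
tcp_pos: [0.4433, 0.3137, 0.0122]
orientation: [0.0, 0.771, 0.637, 0.0]
wrist_force: [-0.7, -0.1, -0.2]
finger_gap: 0.0191
grip_force: 0.0
```

>>> send_rows:
  increments:
    - {"dx": 0,"dy": 0,"dz": 0,"roll": 0,"claw": -0.65}
    - {"dx": 0,"dy": 0,"dz": 0,"roll": 0,"claw": -0.8}
    - {"dx": 0,"dy": 0,"dz": 0,"roll": 0,"claw": -0.9}
    - {"dx": 0,"dy": 0,"dz": 0,"roll": 0,"claw": -0.9}
    - {"dx": 0,"dy": 0,"dz": 0,"roll": 0,"claw": -0.9}

```text
clock: 34.22
tcp_pos: [0.4434, 0.3138, 0.0124]
orientation: [0.0, 0.771, 0.637, 0.0]
wrist_force: [-0.9, -0.5, 6.0]
finger_gap: 0.0138
grip_force: 39.2
```

>>> send_rows:
  increments:
    - {"dx": 0,"dy": 0,"dz": 0.4,"roll": 0,"claw": -0.9}
    - {"dx": 0,"dy": 0,"dz": 1.4,"roll": 0,"claw": -0.9}
    - {"dx": 0,"dy": 0,"dz": 3,"roll": 0,"claw": -0.9}
    - {"dx": 0,"dy": 0,"dz": 4.8,"roll": 0,"claw": -0.9}
    - {"dx": 0,"dy": 0,"dz": 6.4,"roll": 0,"claw": -0.9}

```text
clock: 34.85
tcp_pos: [0.443, 0.3136, 0.1739]
orientation: [0.0, 0.771, 0.637, 0.0]
wrist_force: [1.3, -0.3, 0.1]
finger_gap: 0.0135
grip_force: 39.2
```

>>> send_rows:
  increments:
    - {"dx": 0.1,"dy": -0.8,"dz": 0,"roll": 0,"claw": -0.9}
    - {"dx": 0.2,"dy": -2.4,"dz": 0,"roll": 0,"claw": -0.9}
    - {"dx": 0.4,"dy": -4.4,"dz": 0,"roll": 0,"claw": -0.9}
    - {"dx": 0.5,"dy": -6,"dz": 0,"roll": 0,"claw": -0.9}
    - {"dx": 0.5,"dy": -6.75,"dz": 0,"roll": 0,"claw": -0.9}

```text
clock: 35.48
tcp_pos: [0.4546, 0.1423, 0.1709]
orientation: [-0.0, 0.772, 0.636, -0.001]
wrist_force: [-0.3, 0.3, -1.1]
finger_gap: 0.0141
grip_force: 39.2
```

>>> send_rows:
  increments:
    - {"dx": 0,"dy": 0,"dz": 0,"roll": 0,"claw": -0.9}
    - {"dx": 0,"dy": 0,"dz": 0,"roll": 0,"claw": -0.9}
    - {"dx": 0,"dy": 0,"dz": -0.3,"roll": 0,"claw": -0.9}
    - {"dx": 0,"dy": 0,"dz": -0.6,"roll": 0,"claw": -0.9}
    - {"dx": 0,"dy": 0,"dz": -0.6,"roll": 0,"claw": -0.9}

```text
clock: 36.1
tcp_pos: [0.4548, 0.1452, 0.156]
orientation: [-0.0, 0.77, 0.638, -0.001]
wrist_force: [-0.3, -0.1, -0.0]
finger_gap: 0.0137
grip_force: 39.2
```

```bash
python3 st.py; python3 - <<'E'
from h import *
S=read_camera("side");T=read_camera("top");p=get_state()["tcp_pos"]
for z in (p[2]-.0094,.113): print(z,proj(S,(*p[:2],z)),proj(T,(*p[:2],z)))
w=np.zeros((600,800,3),np.uint8)
w[:600,:400]=cv2.resize(S["image"][180:280,255:322],(400,600),interpolation=cv2.INTER_CUBIC)
w[:480,410:790]=cv2.resize(T["image"][210:258,180:218],None,fx=10,fy=10,interpolation=cv2.INTER_CUBIC)
cv2.imwrite("pics/l.png",w)
E
```

```text
{'clock': np.float64(36.1), 'joint_pos': array([ 0.1407,  0.1659, -0.335 ,  1.0718, -0.    ,  1.8996]), 'tcp_pos': array([0.4548, 0.1452, 0.156 ]), 'wrist_force': array([-0.2633, -0.0667, -0.0354]), 'finger_gap': np.float64(0.0137)}
line angle 169.22287146180452
0.14741002353559776 [295.3711263 211.5333039] [195.53046609 232.23027104]
0.113 [294.62251619 224.47413934] [197.07541197 233.48073251]
```

View pics/l.png

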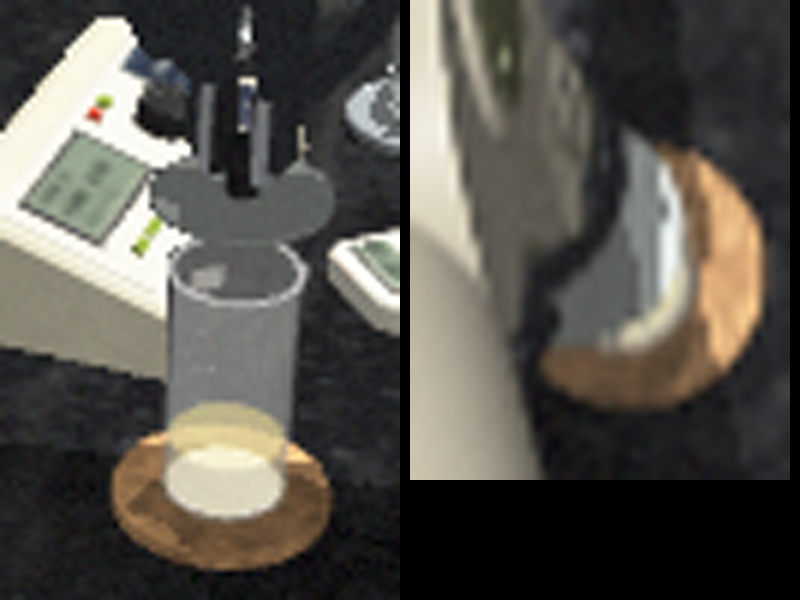

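>>> send_rows:
  increments:
    - {"dx": 0.04,"dy": 0,"dz": -0.3,"roll": 0,"claw": -0.9}
    - {"dx": 0.04,"dy": 0,"dz": -0.6,"roll": 0,"claw": -0.9}
    - {"dx": 0.04,"dy": 0,"dz": -0.9,"roll": 0,"claw": -0.9}
    - {"dx": 0.04,"dy": 0,"dz": -1.0,"roll": 0,"claw": -0.9}
    - {"dx": 0.04,"dy": 0,"dz": -1.0,"roll": 0,"claw": -0.9}

```text
clock: 36.83
tcp_pos: [0.4565, 0.1448, 0.1318]
orientation: [-0.0, 0.771, 0.637, -0.0]
wrist_force: [0.0, -1.2, -0.3]
finger_gap: 0.0137
grip_force: 39.2
```

>>> send_rows:
  increments:
    - {"dx": 0,"dy": 0,"dz": -0.04,"roll": 0,"claw": -0.9}
    - {"dx": 0,"dy": 0,"dz": -0.08,"roll": 0,"claw": -0.9}
    - {"dx": 0,"dy": 0,"dz": -0.12,"roll": 0,"claw": -0.9}
    - {"dx": 0,"dy": 0,"dz": -0.12,"roll": 0,"claw": -0.9}
    - {"dx": 0,"dy": 0,"dz": -0.12,"roll": 0,"claw": -0.9}

```text
clock: 37.45
tcp_pos: [0.4566, 0.1449, 0.1291]
orientation: [0.0, 0.771, 0.637, 0.0]
wrist_force: [0.7, 0.2, -1.9]
finger_gap: 0.0138
grip_force: 39.2
```

>>> send_rows:
  increments:
    - {"dx": 0,"dy": 0,"dz": -0.04,"roll": 0,"claw": -0.9}
    - {"dx": 0,"dy": 0,"dz": -0.08,"roll": 0,"claw": -0.9}
    - {"dx": 0,"dy": 0,"dz": -0.1,"roll": 0,"claw": -0.9}
    - {"dx": 0,"dy": 0,"dz": -0.1,"roll": 0,"claw": -0.9}
    - {"dx": 0,"dy": 0,"dz": -0.1,"roll": 0,"claw": -0.9}

```text
clock: 38.08
tcp_pos: [0.4567, 0.1449, 0.1266]
orientation: [0.0, 0.771, 0.637, 0.0]
wrist_force: [-0.2, -0.3, -0.6]
finger_gap: 0.0135
grip_force: 39.2
```

>>> send_rows:
  increments:
    - {"dx": 0,"dy": 0,"dz": -0.03,"roll": 0,"claw": -0.9}
    - {"dx": 0,"dy": 0,"dz": -0.06,"roll": 0,"claw": -0.9}
    - {"dx": 0,"dy": 0,"dz": -0.06,"roll": 0,"claw": -0.9}
    - {"dx": 0,"dy": 0,"dz": -0.06,"roll": 0,"claw": -0.9}
    - {"dx": 0,"dy": 0,"dz": -0.06,"roll": 0,"claw": -0.9}

```text
clock: 38.7
tcp_pos: [0.4569, 0.1449, 0.1254]
orientation: [0.0, 0.771, 0.637, 0.0]
wrist_force: [-1.1, -0.0, 3.9]
finger_gap: 0.0138
grip_force: 39.6
```

Contact at the expected height; release and rise.

>>> send_rows:
  increments:
    - {"dx": 0,"dy": 0,"dz": 0,"roll": 0,"claw": -0.6}
    - {"dx": 0,"dy": 0,"dz": 0,"roll": 0,"claw": -0.4}
    - {"dx": 0,"dy": 0,"dz": 0,"roll": 0,"claw": -0.2}
    - {"dx": 0,"dy": 0,"dz": 0,"roll": 0,"claw": 0}
    - {"dx": 0,"dy": 0,"dz": 0,"roll": 0,"claw": 0.1}

```text
clock: 39.33
tcp_pos: [0.4566, 0.1449, 0.125]
orientation: [0.0, 0.771, 0.637, 0.0]
wrist_force: [0.6, -0.6, 0.6]
finger_gap: 0.0469
grip_force: 0.0
```

>>> send_rows:
  increments:
    - {"dx": 0,"dy": 0,"dz": 0.4,"roll": 0,"claw": 0.1}
    - {"dx": 0,"dy": 0,"dz": 1.2,"roll": 0,"claw": 0.1}
    - {"dx": 0,"dy": 0,"dz": 2.4,"roll": 0,"claw": 0.1}
    - {"dx": 0,"dy": 0,"dz": 3.6,"roll": 0,"claw": 0.1}
    - {"dx": 0,"dy": 0,"dz": 5,"roll": 0,"claw": 0.1}

```text
clock: 39.95
tcp_pos: [0.4564, 0.1449, 0.2516]
orientation: [0.0, 0.771, 0.637, 0.0]
wrist_force: [1.0, -0.4, -0.6]
finger_gap: 0.047
grip_force: 0.0
```

```bash
python3 st.py; python3 - <<'E'
from h import *
S=read_camera("side")
# lid bright ellipse, thimble, holder checked by mask and by differences to earlier crops
for z in(.116,): print("lid pred",proj(S,(.4567,.1449,z)))
for t in(80,110,140):
    try: print("lid blob",t,blob(S["image"],(272,205,318,242),lambda i:(i.min(2)>t)&(i.max(2)-i.min(2)<25)))
    except Exception as e: print(e)
old=cv2.imread("pics/i.png")
new=cv2.resize(S["image"][130:330,200:370],None,fx=3,fy=3,interpolation=cv2.INTER_CUBIC)
d=cv2.absdiff(old,new).max(2)
for n,(x0,y0,x1,y1) in {"thimble+dish":(235,85,302,182),"holder+peg":(335,140,422,232),"bottle":(118,300,158,412),"timer":(328,260,416,318),"cyl":(305,60,355,140)}.items(): print(n,d[y0:y1,x0:x1].mean().round(1),(d[y0:y1,x0:x1]>60).mean().round(3))
E
```

```text
{'clock': np.float64(39.95), 'joint_pos': array([ 0.1395,  0.1209, -0.1491,  1.3006, -0.    ,  1.8993]), 'tcp_pos': array([0.4564, 0.1449, 0.2516]), 'wrist_force': array([ 0.9603, -0.3946, -0.5808]), 'finger_gap': np.float64(0.047)}
line angle 169.16999096273122
lid pred [294.17812787 223.21683302]
lid blob 80 (array([288.20150948, 221.71849823]), array([40. , 58.9]))
lid blob 110 (array([286.6018734 , 224.47766876]), array([35.3, 57.5]))
lid blob 140 (array([301.04621696, 148.10488892]), array([ 33.9, 176.6]))
thimble+dish 14.7 0.075
holder+peg 19.1 0.097
bottle 7.1 0.0
timer 37.5 0.308
cyl 37.9 0.323
```

>>> send_rows:
  increments:
    - {"dx": 0,"dy": -2,"dz": 0,"roll": 0,"claw": 0.4}
    - {"dx": -0.1,"dy": -4.2,"dz": 0,"roll": 0,"claw": 0.4}
    - {"dx": -0.2,"dy": -6.4,"dz": 0,"roll": 0,"claw": 0.4}
    - {"dx": -0.3,"dy": -8.6,"dz": 0,"roll": 0,"claw": 0.4}
    - {"dx": -0.4,"dy": -10.6,"dz": 0,"roll": 0,"claw": 0.4}

```text
clock: 40.62
tcp_pos: [0.4465, -0.122, 0.2509]
orientation: [0.001, 0.771, 0.637, 0.0]
wrist_force: [0.5, -0.7, 0.5]
finger_gap: 0.06
grip_force: 0.0
```

>>> send_rows:
  increments:
    - {"dx": 0,"dy": -1.6,"dz": 0,"roll": 0,"claw": 0.4}
    - {"dx": -0.1,"dy": -3,"dz": -0.4,"roll": 0,"claw": 0.4}
    - {"dx": -0.22,"dy": -3.64,"dz": -0.8,"roll": 0,"claw": 0.4}
    - {"dx": -0.22,"dy": -3.64,"dz": -0.88,"roll": 0,"claw": 0.4}
    - {"dx": -0.22,"dy": -3.64,"dz": -0.88,"roll": 0,"claw": 0.4}

```text
clock: 41.25
tcp_pos: [0.441, -0.21, 0.2281]
orientation: [-0.0, 0.77, 0.638, 0.0]
wrist_force: [0.3, 0.1, 0.0]
finger_gap: 0.0597
grip_force: 0.0
```

```bash
python3 st.py; python3 - <<'E'
from h import *
S=read_camera("side");T=read_camera("top")
print("lid pred",proj(S,(.4567,.1449,.116)),proj(T,(.4567,.1449,.116)))
for n,c,r in(("S",S,(272,205,318,242)),("T",T,(180,215,216,252))):
  for t in(100,130,160):
    try:print(n,t,blob(c["image"],r,lambda i:(i.min(2)>t)&(i.max(2)-i.min(2)<25)))
    except Exception as e:print("none")
old=cv2.imread("pics/i.png")
new=cv2.resize(S["image"][130:330,200:370],None,fx=3,fy=3,interpolation=cv2.INTER_CUBIC)
d=cv2.absdiff(old,new).max(2)
for n,(x0,y0,x1,y1) in {"thimble+dish":(235,85,302,182),"holder+peg":(335,140,422,232),"bottle":(118,300,158,412),"timer":(328,260,416,318),"cyl":(305,60,355,140)}.items(): print(n,d[y0:y1,x0:x1].mean().round(1),(d[y0:y1,x0:x1]>60).mean().round(3))
E
```

```text
{'clock': np.float64(41.25), 'joint_pos': array([-6.0920e-01,  1.4740e-01, -1.7570e-01,  1.2484e+00,  5.0000e-04,
        1.1497e+00]), 'tcp_pos': array([ 0.441 , -0.21  ,  0.2281]), 'wrist_force': array([0.3215, 0.1269, 0.0212]), 'finger_gap': np.float64(0.0597)}
line angle 169.2218959058184
lid pred [294.17812787 223.21683302] [197.02158198 232.97350988]
S 100 (array([288.57349968, 222.91822243]), array([42.6, 57.8]))
S 130 (array([287.30193424, 217.56048965]), array([28.9, 44.4]))
S 160 (array([288.92858887, 218.1313715 ]), array([29.1, 40.1]))
T 100 (array([197.09050369, 233.29907417]), array([22.6, 22.9]))
T 130 (array([197.15657616, 233.3868084 ]), array([22.3, 22.8]))
T 160 (array([197.02083206, 233.45801163]), array([22. , 22.4]))
thimble+dish 3.5 0.0
holder+peg 3.9 0.0
bottle 3.9 0.0
timer 4.6 0.003
cyl 3.4 0.0
```

```bash
python3 -c "
from workcell import hand_in
print(hand_in())"
```

```text
the job is handed in; nothing more can be done
None
```

I handed the job in after about 41 s of the 125 s; no verdict came back, but my last camera check showed the thimble upright in the drip dish, the holder over the drying peg, and the lid centred and level on the beaker, which I had stood on the cork mat, with everything let go and the bottle, cylinder and timer unmoved.

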